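# Latch a filter cassette into its dock

### The job

Take the white filter cassette out of its storage rack, lay it down flat on the grey mat with its grip rib upwards and let go of it. Then take it by the rib, set it in the dock with its keeper towards the latch, swing the latch's wire bail over so that its cross bar goes behind and under the keeper's lip, and press the lever down past centre until it stays fully shut and the cassette is clamped. Leave the bottle, boxes, beaker, pipette and other things standing on the bench where they are.

Things in the scene. Friction and masses are not known exactly. Their poses are not given: they have to be found in the camera images.
- cassette_c (a point): Centre of the white cassette's slab, 100 (x) x 150 (y) x 24 mm (z), about 0.3 to 0.5 kg, balanced near here. Own axes: z out of the face with rib and keeper (up when ready for use), y along its length to the keeper end. At the start it stands on a long edge in the rack: x down, z roughly away from the robot, y roughly to the robot's left; its bare upper edge is 50 mm above this centre.
- rib (a point): Centre of the cassette's grip rib, axes as cassette_c: 50 mm long (x), 12 mm thick (y), standing 28 mm up from the face. It lies 30 mm from cassette_c towards -y and 26 mm towards +z.
- keeper (a point): On the cassette's steel keeper, axes as cassette_c: middle of the post's face that looks to -y, half-way between cassette face and lip; 60 mm from cassette_c along y, 17.5 mm along z. The post is 16 mm wide (x), 8 mm thick. The lip on top is 4 mm thick, overhangs 5 mm towards -y; free height under it 11 mm, its top is 15 mm above the cassette face.
- rack_slot (a point): Middle of the floor of the fixed rack's slot, 8 mm above the bench. The slot runs along the rack's y, 28 mm wide, between pairs of uprights rising 40 mm (robot side, x < 0) and 30 mm (far side) above the floor; the cassette lifts straight up out of it. Rack base 100 x 190 mm.
- dock_bed (a point): Centre of the fixed dock's flat bed, 15 mm above the bench: z up, y along the dock towards the latch. The cassette goes here with its axes parallel to these, its centre 12 mm above. Side guides 10 mm high with faces at x = +-54 mm; rear stop 12 mm high at y = -77 mm; gasket plate at y = +79 mm. So it has 4 mm play each side, 6 mm in length.
- gasket (a joint): Compression (m) of the spring-loaded black gasket plate at the bed's latch end, 20 mm high: 0 free, about 0.006 with the cassette clamped, at most 0.011; 5.5 N per mm. The latch pulls the cassette into it, towards the dock's +y.
- lever_pivot (a point): Pivot axis (along the dock's x) of the latch lever on the dock's head: 130 mm from dock_bed along y and 33 mm above it. Axes as dock_bed.
- lever (a joint): Lever angle in rad: 0 fully shut (level, pointing along the dock's +y), pi/2 upright, at most 2.2 (leaning over the cassette). It stays where left (friction 0.06 N m) and starts partly raised. With the bail hooked, dead centre is at about 0.2; below that the tension holds it shut.
- lever_tip (a point): Point 85 mm from the pivot along the lever, in its black end grip. Lever 92 mm long, 26 to 30 mm wide, 6 to 10 mm thick. Once the bail is hooked the lever stands up or leans over the cassette; push it over and down from that side, with a few newtons near the tip.
- bail_pin (a point): Hinge of the wire bail on the lever (axis along the dock's x), 20 mm from the pivot, 0.15 rad below the lever's line. Pulling the bail over towards the cassette raises the lever by itself. The hinge is slightly stiff: the bail (50 g) stays up if steep, sinks by its weight when near level.
- bail_bar (a point): Middle of the bail's cross bar: steel, 6 mm thick, 60 mm long along the dock's x between two wire arms, 83 mm from bail_pin. This bar must come down behind the keeper post (on its dock -y side) and be drawn under the lip. At the start the bail stands up.
- bail_grip (a point): Middle of the bail's finger bar: round, 9 mm thick, 60 mm long, parallel to the cross bar, 15 mm farther out along the bail and 27 mm off its plane, so that it is above and beyond the cross bar when that is hooked; 101.6 mm from bail_pin. Pinch it from above; it turns between the fingers.
- mat: Fixed grey mat, 200 (x) x 220 (y) x 3 mm thick, origin at the centre of its underside. There the cassette is laid down.
- wash_bottle: Bystander, to be left alone: round white wash bottle, 54 mm across, 150 mm tall; origin at the centre of its underside.
- tip_box: Bystander, to be left alone: grey lidded box, 85 x 120 x 51 mm; origin at the centre of its underside.
- tube_rack: Bystander, to be left alone: white rack of red tubes, 75 x 150 x 44 mm; origin at the centre of its underside.
- beaker: Bystander, to be left alone: open glass beaker, 70 mm across, 90 mm tall; origin at the centre of its underside.
- pipette: Bystander, to be left alone: pipette lying down, about 240 mm long, 28 mm thick; origin at the centre of its underside.
- jar: Bystander, to be left alone: squat jar with black cap, 64 mm across, 85 mm tall; origin at the centre of its underside.
Things that resemble listed ones, but are neither listed nor needed, are in the scene too. What is shaped like the part that bears cassette_c but orange is not meant.

How it is judged:
By the outcome, as a careful person would: the job done as asked, in the order asked, and still so for the second after the job is handed in, with the robot touching nothing.
It also fails if it takes over 72 s, if anything falls off the work surface, if the arm or the gripper's body presses on something with over 40 N, if the wrist force passes 120 N, or if a joint passes its speed limit or range.

### The arm

A 6-joint arm with a two-finger parallel gripper is mounted at the origin on the work surface. World frame = base frame: x ahead of the robot, y to its left, z up, the work surface at z = 0. Lengths are in m, angles in degrees, forces in N, time in s.
With the tool pointing down it reaches from about 0.325 to 0.775 m from the base axis. Payload 5.5 kg.
Tool frame: the origin (TCP) lies at the centre of the arm's flange, where the gripper is bolted on; the fingertips stand 182 mm ahead of it and the grasp point (between the pads) lies 163 mm ahead of it; z points along the fingers, y is the direction in which the jaws open and shut (so a half turn about z gives the same grasp; the last joint's range is limited). The gripper opens to 88 mm and grips with 3 to 60 N. Pads are 20 mm wide; open, the fingers measure 115 mm over their backs; the gripper's body (75 mm by 178 mm) begins 61 mm behind the grasp point.
Start: joints at [-71.545, 5.22, 70.514, -0, 104.267, -3.249], TCP at [0.222, -0.557, 0.405] pointing down, gripper open.
Joint ranges: [-164.24, 164.24], [-49.07, 125.15], [9.68, 141.18], [-86.29, 266.29], [3.28, 154.24], [-151.56, 151.56]. Speed limits (degrees/s): [147.25, 147.25, 172.46, 180, 180, 180].

### API

Orientations are given as [roll, pitch, yaw] about the fixed x, y, z axes, in that order (R = Rz(yaw) Ry(pitch) Rx(roll)).
In Python, from station import r gives the robot as it stands. The module is installed in compiled form; this text tells all that it offers. Calls block until the motion is done:
- r.reach(position, orientation): joint-space move of the TCP to a pose.
- r.servo_line(position, rotation=None, speed=0.15): straight line of the TCP; rotation=None keeps the orientation; speed is the mean speed in m/s.
- r.move_joints(angles): joint-space move.
- r.let_go() and r.grab(squeeze=None): open the fingers fully, or close them until they stop; squeeze is the grip in N (None keeps the last).
- r.wait(seconds).
- r.inverse_kinematics(position, orientation): joint angles nearest the present ones, or None.
- r.sense(): the state.
- r.snapshot(name): name is "scene" or "top"; returns a dict with "frame" (384x512x3 uint8, red, green, blue), "fx", "fy", "cx", "cy" (pixels), "dist_coeffs" ([k1, k2, p1, p2, k3] as OpenCV has them; the pictures are not rectified), "R" (3x3) and "t" (3): a world point X has camera coordinates R X + t. Camera axes: x right, y down, z forward; pixel columns grow to the right and rows downward; lengths in m; the calibration is good to about 2 mm. A picture is of the moment at which its call begins. There is no depth.
A pose or a line that the arm cannot do raises r.IKError and nothing moves.
- r.hand_in(): hands the job in, once; it reports no verdict.
The state is a dict: "clock": time; "joints": joint angles; "joint_vel": joint speeds; "joint_torque": joint torques, N m; "tcp_pos": TCP position; "orientation": TCP orientation; "contact_force": force on the tool from outside, world axes, zero at the start; "torque": the same for the moment, N m; "opening": finger opening in m.
Only numpy, scipy, OpenCV 4.12 (cv2) and the standard library are available. Lean on these libraries where they do the work, as an engineer would, in place of code of your own. Each camera call takes 0.05 s, during which the arm holds its last target.

## Working session

There is one attempt and no reset: what is moved stays moved. The work goes in short steps, each a Python script; the robot and the scene stay as the last script left them, time stands still between calls to the robot, and variables do not carry over. Pictures are saved under pics/ and viewed, and the job is handed in when it is done.

```bash
mkdir -p pics; ls; cat > h.py <<'E'
import numpy as np, cv2
from station import r
def snap(name):
    s=r.snapshot(name); s={k:(np.array(v) if not isinstance(v,(int,float,str)) else v) for k,v in s.items()}
    return s
def K(s): return np.array([[s['fx'],0,s['cx']],[0,s['fy'],s['cy']],[0,0,1.]])
def ray(s,uv):
    p=cv2.undistortPoints(np.array(uv,float).reshape(-1,1,2),K(s),s['dist_coeffs'].astype(float)).reshape(-1,2)
    d=np.c_[p,np.ones(len(p))]@s['R']
    return -s['R'].T@s['t'], d/np.linalg.norm(d,axis=1)[:,None]
def onz(s,uv,z):
    o,d=ray(s,uv); return o+d*((z-o[2])/d[:,2])[:,None]
def proj(s,X):
    rv,_=cv2.Rodrigues(s['R']); return cv2.projectPoints(np.array(X,float).reshape(-1,1,3),rv,s['t'].astype(float),K(s),s['dist_coeffs'].astype(float))[0].reshape(-1,2)
def tri(s1,u1,s2,u2):
    o1,d1=ray(s1,u1);o2,d2=ray(s2,u2);out=[]
    for a,b in zip(d1,d2):
        A=np.c_[a,-b]; x=np.linalg.lstsq(A,o2-o1,rcond=None)[0]
        p,q=o1+a*x[0],o2+b*x[1]; out.append(np.r_[(p+q)/2,np.linalg.norm(p-q)])
    return np.array(out)
def save(s,fn,box=None,scale=1):
    im=s['frame'][:,:,::-1]
    if box: im=im[box[1]:box[3],box[0]:box[2]]
    im=cv2.resize(im,None,fx=scale,fy=scale,interpolation=cv2.INTER_CUBIC); cv2.imwrite('pics/'+fn,im)
E
python3 - <<'E'
from h import *
import pickle
for n in('scene','top'):
    s=snap(n); save(s,n+'0.png',scale=1.56); pickle.dump(s,open(n+'0.pkl','wb'))
    print(n,-s['R'].T@s['t'],s['fx'],s['R'].round(3).tolist())
print(r.sense())
E
```

```text
pics
scene [ 1.11555454 -0.69990181  1.20246629] 443.92390023556504 [[0.738, 0.674, -0.003], [0.522, -0.575, -0.631], [-0.427, 0.464, -0.776]]
top [ 0.15473818 -0.00531769  1.6297042 ] 454.321120830195 [[-0.069, -0.998, -0.004], [-0.976, 0.068, -0.209], [0.209, -0.011, -0.978]]
{'clock': 0.1, 'joints': array([-7.15460242e+01,  5.26104049e+00,  7.05753745e+01,  1.48981720e-03,
        1.04265681e+02, -3.24972495e+00]), 'joint_vel': array([ 0.01583321, -0.17984549, -0.14511976,  0.02238758,  0.02693337,
       -0.11575307]), 'joint_torque': array([ 2.71721612e-03, -4.47858918e+01, -4.07568276e+01,  7.01501942e-02,
        2.84106005e-02, -1.06164457e-04]), 'tcp_pos': array([ 0.22189631, -0.55752903,  0.40359229]), 'orientation': array([-1.79898150e+02, -7.22983416e-03,  2.17040601e+01]), 'contact_force': array([-0.59269543, -0.01183822,  0.2186993 ]), 'torque': array([ 0.03841918, -0.02783728,  0.01034496]), 'opening': 0.08757778387493573}
```

View pics/scene0.png

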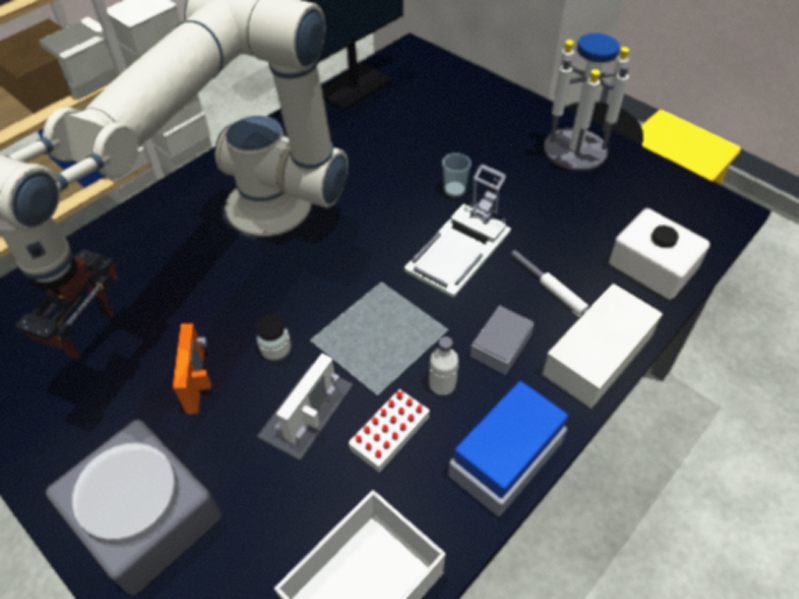

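View pics/top0.png

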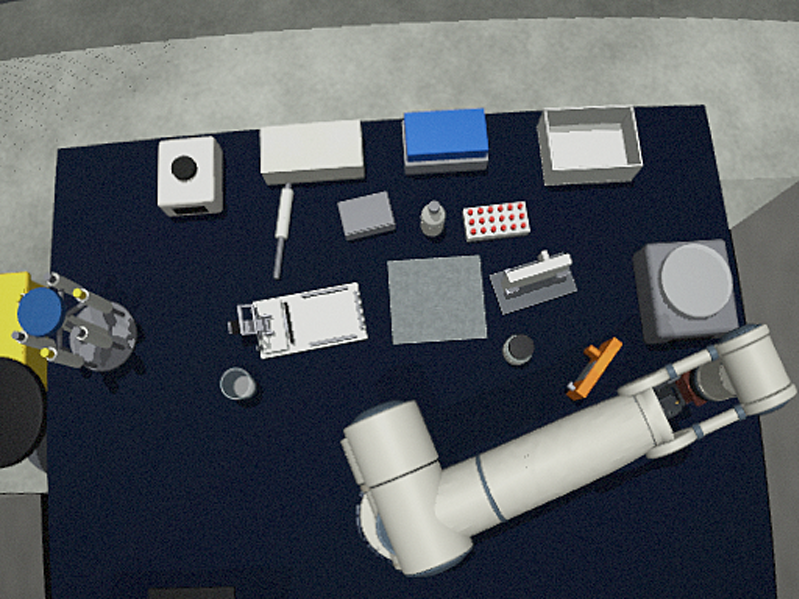

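The scene shows a white slab standing in a grey rack (scene ~(312,395), top ~(538,270) in the enlarged pictures) and an orange look-alike outside a rack (scene (190,367), top (596,368)). The white one in the rack fits the description. The dock is at scene (460,245), top (305,320), and the mat is between. Enlarging to confirm.

```bash
python3 - <<'E'
from h import *
import pickle
s=pickle.load(open('scene0.pkl','rb'));t=pickle.load(open('top0.pkl','rb'))
a=lambda s,b:cv2.resize(s['frame'][b[1]:b[3],b[0]:b[2],::-1],(400,300),interpolation=cv2.INTER_CUBIC)
im=np.vstack([np.hstack([a(s,(155,215,235,275+20-20)),a(s,(250,95,346,167+24))]),np.hstack([a(t,(300,150,380,210)),a(t,(140,170,244,248))])])
cv2.imwrite('pics/crop0.png',im)
E
```

```text
(no output)
```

View pics/crop0.png

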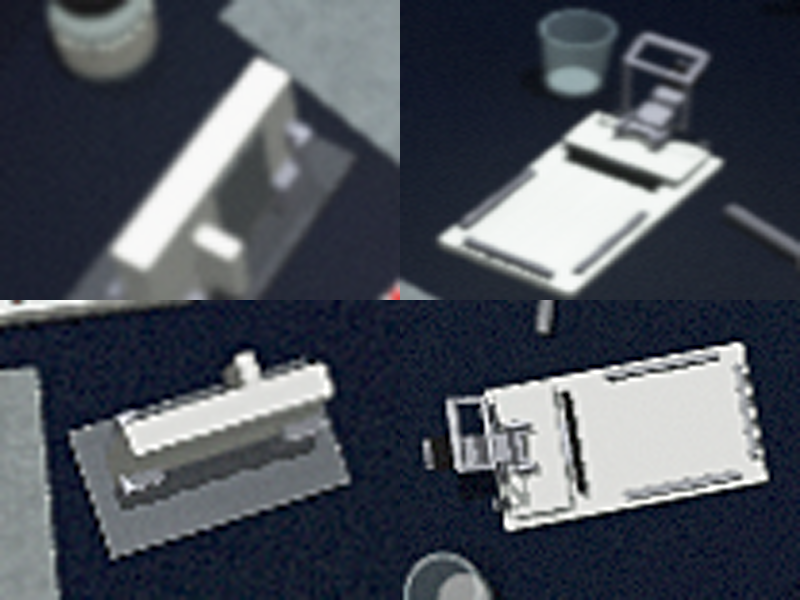

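The crop confirms the white cassette: bare edge up, rib on the far side, keeper at the +y end, in the grey rack. Now measuring.

```bash
python3 - <<'E'
from h import *
import pickle
s=pickle.load(open('scene0.pkl','rb'));t=pickle.load(open('top0.pkl','rb'))
# mat from top: grey in window
def mask(s,box,lo,hi,satmax=40):
    f=s['frame'].astype(int); v=f.mean(2); m=((v>=lo)&(v<=hi)&((f.max(2)-f.min(2))<satmax))
    o=np.zeros(v.shape,np.uint8); x0,y0,x1,y1=box; o[y0:y1,x0:x1]=m[y0:y1,x0:x1]*255; return o
def big(m):
    m=cv2.morphologyEx(m,cv2.MORPH_OPEN,np.ones((2,2)))
    c=max(cv2.findContours(m,cv2.RETR_EXTERNAL,cv2.CHAIN_APPROX_NONE)[0],key=cv2.contourArea); return c.reshape(-1,2)
def rect(s,c,z):
    p=onz(s,c,z)[:,:2]; rr=cv2.minAreaRect((p*1000).astype(np.float32)); return np.round(rr[0],1),np.round(rr[1],1),round(rr[2],2)
print('frame vals mat',t['frame'][190,280],s['frame'][215,245])
print('mat top',rect(t,big(mask(t,(240,150,318,228),70,200)),.003))
print('mat scene',rect(s,big(mask(s,(195,175,290,255),70,200)),.003))
print('cas top vals',[t['frame'][v,u] .tolist() for u,v in((340,175),(350,172),(340,181))],[s['frame'][v,u].tolist() for u,v in((200,245),(192,262),(197,255))])
for th in(195,215,230):
  print('cas top',rect(t,big(mask(t,(315,155,375,195),th,255)),.108))
  print('cas scene',rect(s,big(mask(s,(170,220,215,290),th,255)),.108))
for th in (150,190):
  print('dock top',rect(t,big(mask(t,(155,175,240,235),th,255)),.015))
a=lambda s,b,k:cv2.resize(s['frame'][b[1]:b[3],b[0]:b[2],::-1],None,fx=k,fy=k,interpolation=cv2.INTER_CUBIC)
cv2.imwrite('pics/d_top.png',a(t,(142,175,242,235),8)); cv2.imwrite('pics/d_scene.png',a(s,(255,100,335,190),6.6))
E
```

```text
frame vals mat [141 152 150] [139 151 153]
mat top (array([ 478.6, -105.2]), array([220.6, 200.4]), 89.99)
mat scene (array([ 496.6, -104.6]), array([297.7, 294.8]), 43.32)
cas top vals [[226, 228, 225], [229, 229, 227], [108, 108, 105]] [[242, 243, 242], [126, 129, 123], [112, 113, 109]]
cas top (array([ 522.1, -329.9]), array([ 42.5, 147.3]), 14.55)
cas scene (array([ 524.2, -332.3]), array([ 23.9, 148.1]), 13.6)
cas top (array([ 512.1, -332.6]), array([ 21.8, 146.9]), 14.11)
cas scene (array([ 524. , -331.8]), array([ 22.5, 146.7]), 13.56)
cas top (array([ 542.7, -349.1]), array([12.5,  4.9]), 19.97)
cas scene (array([ 524.2, -332.4]), array([ 21.3, 145.1]), 13.49)
dock top (array([446.8, 195.3]), array([135.4, 254.7]), 7.17)
dock top (array([447.3, 190.6]), array([134.4, 238. ]), 7.14)
```

View pics/d_top.png

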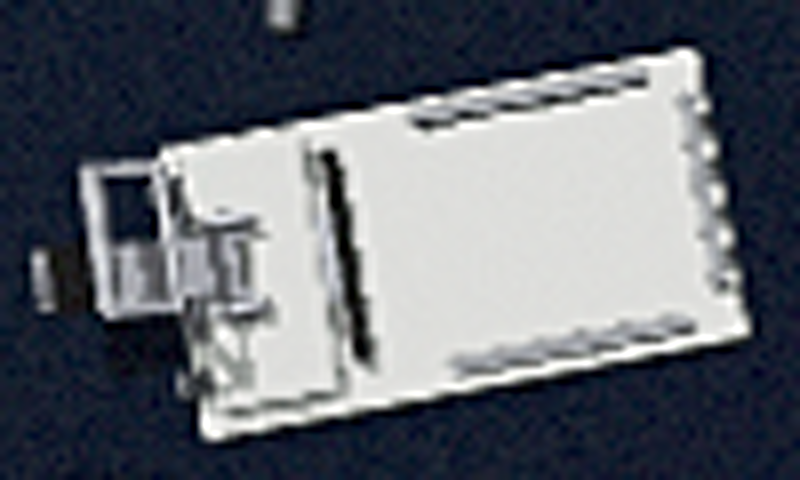

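View pics/d_scene.png

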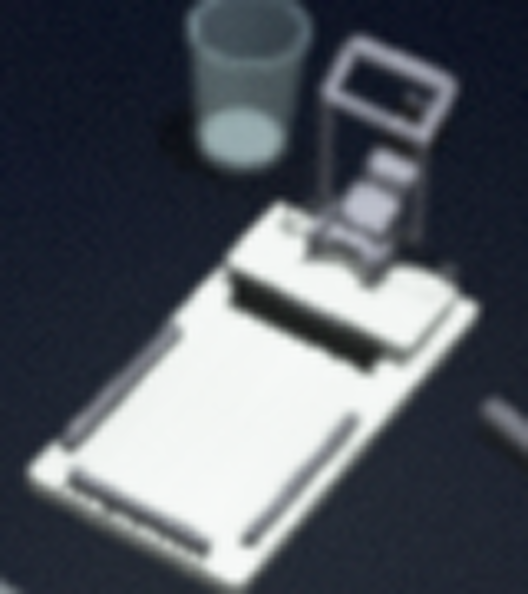

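```bash
python3 - <<'E'
from h import *
import pickle
s=pickle.load(open('scene0.pkl','rb'));t=pickle.load(open('top0.pkl','rb'))
a=lambda s,b,k:cv2.resize(s['frame'][b[1]:b[3],b[0]:b[2],::-1],None,fx=k,fy=k,interpolation=cv2.INTER_CUBIC)
# project the scene-based hypothesis into both
c=np.array([.5241,-.3320]);y=np.deg2rad(13.5);ex=np.array([np.cos(y),np.sin(y)]);ey=np.array([-ex[1],ex[0]])
P=np.array([np.r_[c+i*.012*ex+j*.075*ey,.108] for i,j in((-1,-1),(-1,1),(1,1),(1,-1))])
ims=[]
for q,b in((t,(310,150,380,210)),(s,(160,220,230,290))):
    im=a(q,b,8)
    cv2.polylines(im,[np.int32((proj(q,P)-b[:2]+.5)*8)],True,(0,0,255),1); ims.append(im[:480])
cv2.imwrite('pics/c1.png',cv2.resize(np.hstack(ims),None,fx=.7,fy=.7))
E
```

```text
(no output)
```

View pics/c1.png

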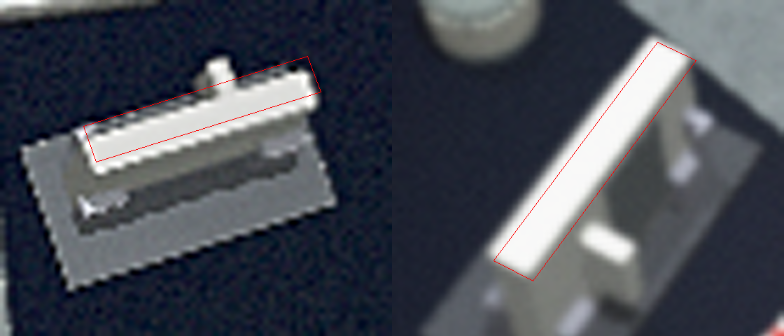

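```bash
python3 - <<'E'
from h import *
import pickle
s=pickle.load(open('scene0.pkl','rb'));t=pickle.load(open('top0.pkl','rb'))
def corners(q,box,th,op):
    v=q['frame'].astype(int).mean(2); m=np.zeros(v.shape,np.uint8);x0,y0,x1,y1=box;m[y0:y1,x0:x1]=(v[y0:y1,x0:x1]>th)*255
    k=8; big=cv2.resize(v[y0:y1,x0:x1].astype(np.float32),None,fx=k,fy=k,interpolation=cv2.INTER_CUBIC); m=(big>th).astype(np.uint8)
    m=cv2.morphologyEx(m,cv2.MORPH_OPEN,cv2.getStructuringElement(cv2.MORPH_ELLIPSE,(op,op)))
    c=max(cv2.findContours(m,cv2.RETR_EXTERNAL,cv2.CHAIN_APPROX_NONE)[0],key=cv2.contourArea)
    rr=cv2.minAreaRect(c); return (cv2.boxPoints(rr)+.5)/k-.5+np.array([x0,y0]),np.array(rr[1])/k
for th in (175,190):
  ct,zt=corners(t,(315,155,375,195),th,35); cs,zs=corners(s,(170,220,215,290),th,35); print(zt,zs)
  # order by world projection: sort
  def order(q,c):
    p=onz(q,c,.1)[:,:2]; m=p.mean(0); y=np.deg2rad(13.5);ex=np.array([np.cos(y),np.sin(y)]);ey=np.array([-ex[1],ex[0]])
    d=p-m; return c[np.argsort([(0 if a@ex<0 else 2)+(a@ey>0) for a in d])]
  ct=order(t,ct);cs=order(s,cs); T=tri(t,ct,s,cs); print((T*1000).round(1)); print(T.mean(0).round(4)); print(ct.round(1).tolist(),cs.round(1).tolist())
# check mat corners agreement
f=s['frame'].astype(int);v=f.mean(2)
for (q,box) in((s,(195,175,290,255)),(t,(240,150,318,228))):
  v=q['frame'].astype(int).mean(2); m=np.zeros(v.shape,np.uint8);x0,y0,x1,y1=box;m[y0:y1,x0:x1]=((v>80)&(v<190))[y0:y1,x0:x1]*255
  m=cv2.morphologyEx(m,cv2.MORPH_OPEN,np.ones((5,5)));c=max(cv2.findContours(m,0,1)[0],key=cv2.contourArea)
  ap=cv2.approxPolyDP(c,4,True).reshape(-1,2); print(ap.tolist(),(onz(q,ap,.003)*1000).round(0)[:,:2].tolist())
E
```

```text
[ 7.7454443  41.58826065] [ 8.49863148 49.67848206]
[[ 5.223e+02 -4.055e+02  1.039e+02  9.000e-01]
 [ 4.873e+02 -2.589e+02  1.083e+02  2.700e+00]
 [ 5.490e+02 -4.019e+02  1.029e+02  3.700e+00]
 [ 5.141e+02 -2.552e+02  1.043e+02  1.000e-01]]
[ 0.5182 -0.3304  0.1048  0.0018]
[[366.1, 168.3], [326.5, 180.8], [363.8, 160.9], [324.1, 173.5]] [[176.5, 264.6], [206.4, 224.9], [183.3, 269.7], [213.2, 230.0]]
[ 7.32691574 41.35497665] [ 8.09529209 49.14048767]
[[ 5.228e+02 -4.048e+02  1.039e+02  9.000e-01]
 [ 4.875e+02 -2.595e+02  1.079e+02  1.900e+00]
 [ 5.481e+02 -4.013e+02  1.028e+02  3.400e+00]
 [ 5.130e+02 -2.559e+02  1.040e+02  4.000e-01]]
[ 0.5178 -0.3304  0.1047  0.0017]
[[365.9, 168.2], [326.5, 180.7], [363.7, 161.2], [324.3, 173.8]] [[176.8, 264.6], [206.2, 225.2], [183.3, 269.4], [212.7, 230.0]]
[[247, 182], [201, 215], [239, 251], [280, 218], [288, 222], [285, 209]] [[400.0, 7.0], [385.0, -200.0], [575.0, -214.0], [588.0, -32.0], [618.0, -27.0], [576.0, 7.0]]
[[307, 164], [249, 167], [252, 219], [311, 215]] [[578.0, -212.0], [582.0, 4.0], [387.0, 5.0], [387.0, -209.0]]
```

```bash
python3 - <<'E'
from h import *
import pickle
s=pickle.load(open('scene0.pkl','rb'));t=pickle.load(open('top0.pkl','rb'))
y=np.deg2rad(13.5);ex=np.array([np.cos(y),np.sin(y),0]);ey=np.array([-ex[1],ex[0],0])
p=onz(s,[[198.4,263.3]],.083)[0]; print('rib top scene',p,'-> c',p-.026*ex+.03*ey)
b=onz(t,[[313.4,175.9],[369.3,185.8],[322.4,200.9]],.008);print('rack base',b.round(3).tolist(),((b[0]+b[1])/2).round(4)); d=b[1]-b[2];print(np.rad2deg(np.arctan2(d[1],d[0])),np.linalg.norm(d),np.linalg.norm(b[0]-b[2]))
im=[cv2.resize(q['frame'][b[1]:b[3],b[0]:b[2],::-1],None,fx=8,fy=8,interpolation=cv2.INTER_NEAREST) for q,b in((t,(310,155,360,195)),(s,(170,240,220,280)))]
cv2.imwrite('pics/c2.png',np.hstack(im))
print(r.inverse_kinematics([.5,-.33,.25],[180,0,13]))
E
```

```text
rib top scene [ 0.55389551 -0.35473553  0.083     ] -> c [ 0.52161053 -0.33163402  0.083     ]
rack base [[0.53, -0.23, 0.008], [0.479, -0.434, 0.008], [0.435, -0.255, 0.008]] [ 0.5045 -0.3323  0.008 ]
-76.27226512999866 0.18491335332103162 0.0983671234096551
[-3.66782919e+01  6.48204279e+00  8.48723717e+01 -2.54444375e-14
  8.86455855e+01  4.03217081e+01]
```

View pics/c2.png

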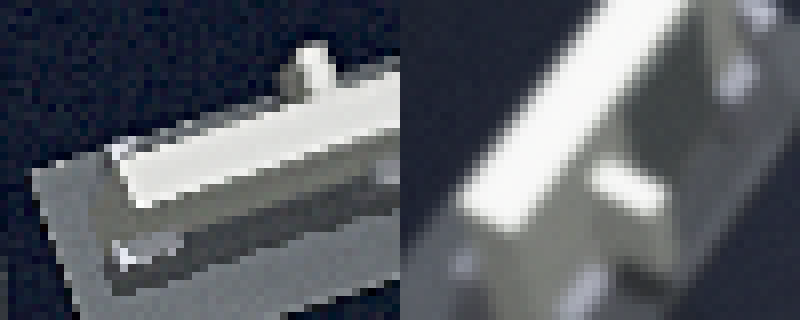

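```bash
cat >> h.py <<'E'
from scipy.spatial.transform import Rotation as Rot
def rpy(tz,ty):
    tz=np.array(tz,float);tz/=np.linalg.norm(tz);ty=np.array(ty,float);ty-=tz*(ty@tz);ty/=np.linalg.norm(ty)
    return Rot.from_matrix(np.c_[np.cross(ty,tz),ty,tz]).as_euler('xyz',degrees=True)
def unit(yaw):
    y=np.deg2rad(yaw); return np.array([np.cos(y),np.sin(y),0]),np.array([-np.sin(y),np.cos(y),0])
Z=np.array([0,0,1.])
# cassette pose: centre c, R columns (x,y,z)
def cas_tool(c,cx,cy,cz,a,gx=-.007,gy=-.03,gz=.034,sgn=1):
    a=np.deg2rad(a); g=np.array(c)+gx*cx+gy*cy+gz*cz; tz=np.cos(a)*cx-np.sin(a)*cz
    return g-.163*tz, rpy(tz,sgn*cy)
def flat(c,yaw):
    ex,ey=unit(yaw); return c,ex,ey,Z
def rackpose(c,yaw):  # standing: x down, z=ex
    ex,ey=unit(yaw); return c,-Z,ey,ex
E
python3 - <<'E'
from h import *
C=[.518,-.3315,.058]
for a in(0,10,20,30,40,50):
  for sg in(1,-1):
    p,o=cas_tool(*rackpose(C,13.6),a,sgn=sg); q=r.inverse_kinematics(p,o)
    print('rack',a,sg,p.round(3),None if q is None else np.round(q,0))
    for yaw in (-30,-12,0):
        for X in(.46,.50):
          p,o=cas_tool(*flat([X,-.105,.015],yaw),a,sgn=sg); q=r.inverse_kinematics(p,o)
          print('   flat',yaw,X,p.round(3),None if q is None else np.round(q,0))
E
```

```text
rack 0 1 [ 0.558 -0.353  0.228] [ -35.   16.   76.    0.   88. -139.]
   flat -30 0.46 [ 0.298 -0.046  0.049] None
   flat -30 0.5 [ 0.338 -0.046  0.049] None
   flat -12 0.46 [ 0.287 -0.099  0.049] None
   flat -12 0.5 [ 0.327 -0.099  0.049] None
   flat 0 0.46 [ 0.29  -0.135  0.049] None
   flat 0 0.5 [ 0.33  -0.135  0.049] None
rack 0 -1 [ 0.558 -0.353  0.228] [-35.  16.  76.  -0.  88.  41.]
   flat -30 0.46 [ 0.298 -0.046  0.049] None
   flat -30 0.5 [ 0.338 -0.046  0.049] None
   flat -12 0.46 [ 0.287 -0.099  0.049] None
   flat -12 0.5 [ 0.327 -0.099  0.049] None
   flat 0 0.46 [ 0.29  -0.135  0.049] None
   flat 0 0.5 [ 0.33  -0.135  0.049] None
rack 10 1 [ 0.586 -0.346  0.226] [ -32.   23.   69.   -7.   96. -136.]
   flat -30 0.46 [ 0.3   -0.047  0.077] None
   flat -30 0.5 [ 0.34  -0.047  0.077] None
   flat -12 0.46 [ 0.29  -0.1    0.077] None
   flat -12 0.5 [ 0.33  -0.1    0.077] None
   flat 0 0.46 [ 0.292 -0.135  0.077] None
   flat 0 0.5 [ 0.332 -0.135  0.077] None
rack 10 -1 [ 0.586 -0.346  0.226] [-32.  23.  69.  -7.  96.  44.]
   flat -30 0.46 [ 0.3   -0.047  0.077]
[... 2481 characters left out ...]
4] [ -24.  -45.  137.   10.   49. -106.]
   flat 0 0.46 [ 0.348 -0.135  0.174] None
   flat 0 0.5 [ 0.388 -0.135  0.174] [ -32.  -40.  135.   25.   53. -131.]
rack 50 -1 [ 0.679 -0.323  0.17 ] [-22.  53.  38. -35. 128.  42.]
   flat -30 0.46 [ 0.348 -0.075  0.174] None
   flat -30 0.5 [ 0.388 -0.075  0.174] [-11. -44. 137. -16.  50. 115.]
   flat -12 0.46 [ 0.344 -0.111  0.174] None
   flat -12 0.5 [ 0.384 -0.111  0.174] [-24. -45. 137.  10.  49.  74.]
   flat 0 0.46 [ 0.348 -0.135  0.174] None
   flat 0 0.5 [ 0.388 -0.135  0.174] [-32. -40. 135.  25.  53.  49.]<stdin>:9: UserWarning: Gimbal lock detected. Setting third angle to zero since it is not possible to uniquely determine all angles.
```

```bash
python3 - 2>/dev/null <<'E'
from h import *
for a in(15,20,25,30,35,40):
    for yaw in range(-180,180,30):
        for X in(.44,.5):
         for sg in (1,-1):
          p,o=cas_tool(*flat([X,-.105,.015],yaw),a,sgn=sg); q=r.inverse_kinematics(p,o)
          if q is not None: print(a,yaw,X,sg,p.round(3),np.round(q,0))
E
```

```text
15 -180 0.44 1 [ 0.604 -0.075  0.091] [ -8.  47.  62. -14. 145.  77.]
15 -180 0.44 -1 [ 0.604 -0.075  0.091] [  -8.   47.   62.  -14.  145. -103.]
15 -180 0.5 1 [ 0.664 -0.075  0.091] [ -8.  56.  48. -15. 150.  75.]
15 -180 0.5 -1 [ 0.664 -0.075  0.091] [  -8.   56.   48.  -15.  150. -105.]
15 -150 0.44 1 [0.567 0.003 0.091] [  4.  40.  74. -36. 134.  56.]
15 -150 0.44 -1 [0.567 0.003 0.091] [   4.   40.   74.  -36.  134. -124.]
15 -150 0.5 1 [0.627 0.003 0.091] [  4.  48.  61. -39. 137.  52.]
15 -150 0.5 -1 [0.627 0.003 0.091] [   4.   48.   61.  -39.  137. -128.]
15 -120 0.44 1 [0.496 0.052 0.091] [ 15.  27.  93. -51. 118.  46.]
15 -120 0.44 -1 [0.496 0.052 0.091] [  15.   27.   93.  -51.  118. -134.]
15 -120 0.5 1 [0.556 0.052 0.091] [ 14.  34.  83. -53. 119.  42.]
15 -120 0.5 -1 [0.556 0.052 0.091] [  14.   34.   83.  -53.  119. -138.]
15 -90 0.44 1 [0.41  0.059 0.091] [ 24.   8. 115. -64. 101.  40.]
15 -90 0.44 -1 [0.41  0.059 0.091] [  24.    8.  115.  -64.  101. -140.]
15 -90 0.5 1 [0.47  0.059 0.091] [ 21.  15. 107. -66.  99.  37.]
15 -90 0.5 -1 [0.47  0.059 0.091] [  21.   1
[... 12722 characters left out ...]
7. 107. -41.]
40 90 0.5 1 [ 0.53  -0.237  0.154] [-38.  21.  85.  39. 106. 143.]
40 90 0.5 -1 [ 0.53  -0.237  0.154] [-38.  21.  85.  39. 106. -37.]
40 120 0.44 1 [ 0.532 -0.204  0.154] [-31.  25.  80.  25. 119. 123.]
40 120 0.44 -1 [ 0.532 -0.204  0.154] [-31.  25.  80.  25. 119. -57.]
40 120 0.5 1 [ 0.592 -0.204  0.154] [-28.  33.  69.  28. 120. 127.]
40 120 0.5 -1 [ 0.592 -0.204  0.154] [-28.  33.  69.  28. 120. -53.]
40 150 0.44 1 [ 0.569 -0.145  0.154] [-20.  30.  73.  10. 126. 102.]
40 150 0.44 -1 [ 0.569 -0.145  0.154] [-20.  30.  73.  10. 126. -78.]
40 150 0.5 1 [ 0.629 -0.145  0.154] [-18.  39.  61.  12. 129. 105.]
40 150 0.5 -1 [ 0.629 -0.145  0.154] [-18.  39.  61.  12. 129. -75.]
```

```bash
python3 - 2>/dev/null <<'E'
from h import *
import pickle
s=pickle.load(open('scene0.pkl','rb'));t=pickle.load(open('top0.pkl','rb'))
k=1.5625
for n,uv,z in(('jar',(518,346),.085),('bottle',(434,208),.15),('tuberack',(496,221),.044),('tipbox',(367,215),.051),('beaker',(238,384),.09)):
    print(n,onz(t,[np.array(uv)/k],z)[0].round(3)[:2])
for a in(25,30,35):
  q,o=cas_tool(*rackpose([.518,-.3315,.058],13.6),a,sgn=-1); print('rack',np.round(r.inverse_kinematics(q,o)))
  for yaw in(45,60,75):
    for sg in(-1,):
      q,o=cas_tool(*flat([.48,-.105,.016],yaw),a,sgn=sg);j=r.inverse_kinematics(q,o);print(a,yaw,q.round(3),None if j is None else np.round(j))
      g=np.array([.48,-.105,.042])+unit(yaw)[1]*-.03; q=r.inverse_kinematics(g+[0,0,.163],rpy(-Z,-unit(yaw)[1])); print('  down',np.round(q))
for sg in(1,-1):print('dock',np.round(r.inverse_kinematics([.45,.15,.22],rpy(-Z,sg*unit(7.2)[1]))))
E
```

```text
jar [ 0.348 -0.267]
bottle [ 0.656 -0.103]
tuberack [ 0.65  -0.253]
tipbox [0.683 0.048]
beaker [0.305 0.351]
rack [-27.  34.  57. -17. 108.  46.]
25 45 [ 0.392 -0.236  0.119] [-55.  -1. 118.  63.  87. -28.]
  down [-18.  -4. 101.  -0.  84.  27.]
25 60 [ 0.429 -0.254  0.119] [-51.  10. 106.  58.  96. -33.]
  down [-17.  -4. 100.  -0.  84.  13.]
25 75 [ 0.469 -0.262  0.119] [-47.  19.  95.  53. 105. -37.]
  down [-16.  -4. 100.   0.  84.  -1.]
rack [-26.  37.  53. -20. 112.  46.]
30 45 [ 0.396 -0.231  0.132] [-53.  -4. 118.  59.  85. -24.]
  down [-18.  -4. 101.  -0.  84.  27.]
30 60 [ 0.432 -0.248  0.132] [-50.   7. 107.  55.  94. -30.]
  down [-17.  -4. 100.  -0.  84.  13.]
30 75 [ 0.471 -0.256  0.132] [-46.  16.  96.  50. 103. -35.]
  down [-16.  -4. 100.   0.  84.  -1.]
rack [-25.  41.  49. -23. 116.  46.]
35 45 [ 0.402 -0.226  0.143] [-51.  -7. 118.  55.  83. -20.]
  down [-18.  -4. 101.  -0.  84.  27.]
35 60 [ 0.436 -0.242  0.143] [-48.   4. 107.  51.  92. -27.]
  down [-17.  -4. 100.  -0.  84.  13.]
35 75 [ 0.473 -0.248  0.143] [-44.  13.  96.  47. 101. -34.]
  down [-16.  -4. 100.   0.  84.  -1.]
dock [ 14. -12. 106.  -0.  86. -83.]
dock [ 14. -12. 106.  -0.  86.  97.]
```

```bash
python3 - 2>/dev/null <<'E'
from h import *
C=np.array([.518,-.3315,.058]); A=30
p,o=cas_tool(*rackpose(C,13.6),A,gz=.035,sgn=-1)
tz=Rot.from_euler('xyz',o,degrees=True).as_matrix()[:,2]
r.reach(p-.11*tz,o); print(r.sense()['clock'])
for n in('scene',): save(snap(n),'app_%s.png'%n,(140,170,300,290),5)
save(snap('top'),'app_top.png',(280,110,400,200),6.5)
r.servo_line(p,speed=.12)
x=r.sense();print(x['clock'],x['contact_force'].round(1),x['tcp_pos'].round(4),p.round(4))
save(snap('scene'),'in_scene.png',(140,170,300,290),5)
E
```

```text
1.7667
2.9333 [0.5 0.2 0.4] [ 0.6386 -0.3333  0.2073] [ 0.6383 -0.3333  0.2062]
```

View pics/in_scene.png

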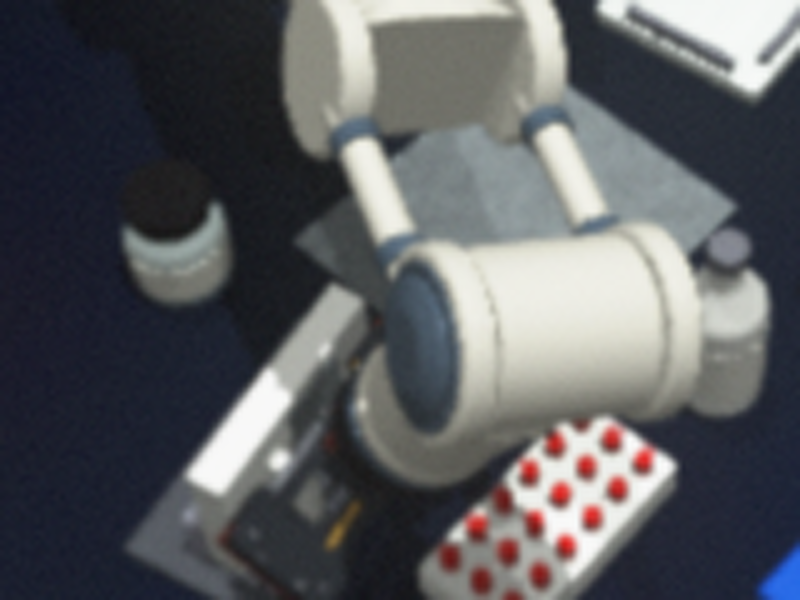

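View pics/app_top.png

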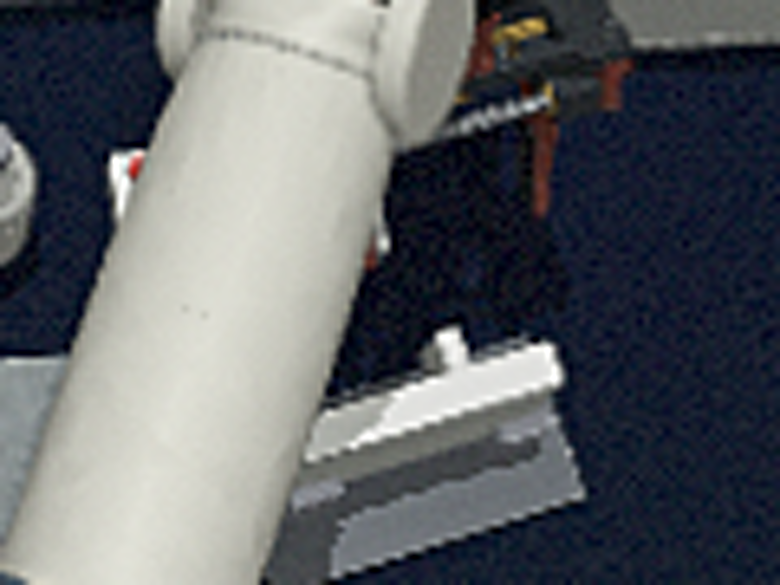

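The fingers straddle the rib (rib end at crop (275,460)) with no contact force. Gripping.

```bash
python3 - 2>/dev/null <<'E'
from h import *
r.grab(55); x=r.sense(); print(x['clock'],x['opening'],x['contact_force'].round(1),x['torque'].round(2))
p=x['tcp_pos']
r.servo_line(p+[0,0,.03],speed=.08); x=r.sense();print(x['clock'],x['contact_force'].round(1),x['torque'].round(2))
r.servo_line(p+[0,0,.15],speed=.2); x=r.sense();print(x['clock'],x['opening'],x['contact_force'].round(1),x['torque'].round(2))
save(snap('scene'),'lift_scene.png',(120,120,300,255),4.4)
save(snap('top'),'lift_top.png',(280,110,400,200),6.5)
E
```

```text
4.1333 0.011453551977914492 [-0.3  1.3 -0.4] [ 0.12 -0.22 -0.12]
4.6583 [-0.1 -0.1 -3.3] [ 0.07 -0.61  0.04]
5.4083 0.012006059072144682 [ 0.3  0.3 -5.4] [ 0.05 -0.72 -0.02]
```

View pics/lift_scene.png

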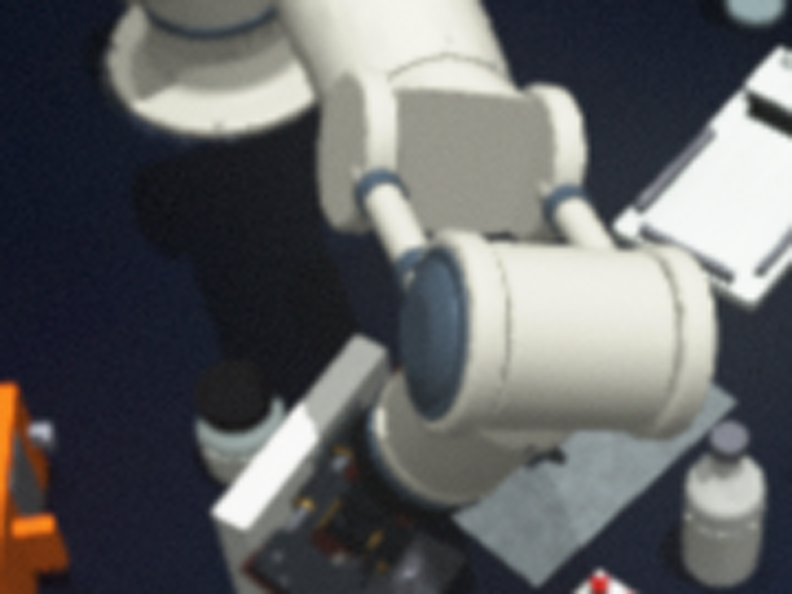

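View pics/lift_top.png

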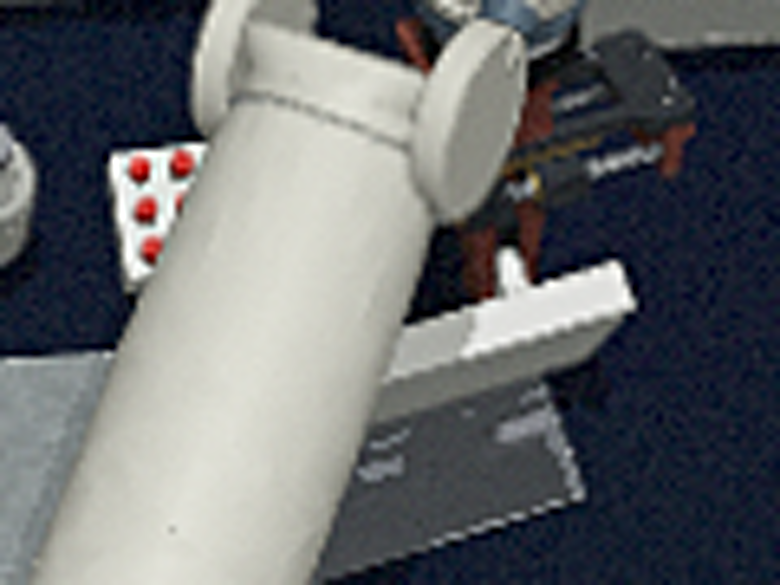

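Held (lift weight ≈5 N), rack empty below. Now rotate it to flat above the mat.

```bash
python3 - 2>/dev/null <<'E'
from h import *
A=30
p,o=cas_tool(*flat([.485,-.105,.16],80),A,gz=.035,sgn=-1)
r.reach(p,o); x=r.sense();print(x['clock'],x['opening'],x['contact_force'].round(1),x['torque'].round(2),np.round(x['joints']))
p,o=cas_tool(*flat([.485,-.105,.045],80),A,gz=.035,sgn=-1)
r.servo_line(p,speed=.15);print(r.sense()['clock'])
save(snap('scene'),'m_scene.png',(170,130,300,260),4.6)
save(snap('top'),'m_top.png',(230,110,350,230),5)
E
```

```text
6.7083 0.011755339922137648 [ 0.4  0.5 -3.1] [-0.93 -0.01  0.02] [-44.  11.  86.  52. 115. -25.]
7.625
```

View pics/m_scene.png

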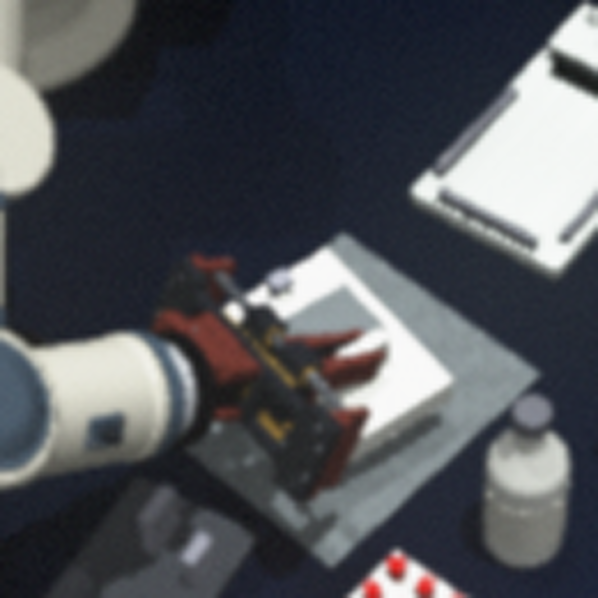

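View pics/m_top.png

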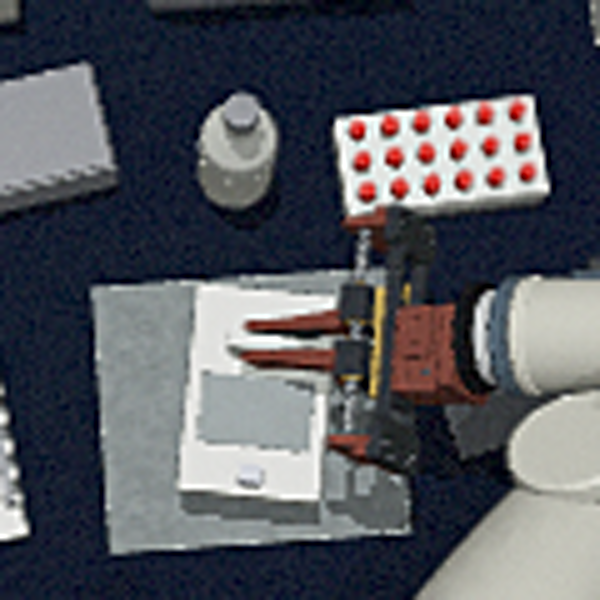

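The cassette is level, rib and keeper up, over the mat (top crop (255,385)). I shift slightly away from the tube rack, then lower until contact.

```bash
python3 - 2>/dev/null <<'E'
from h import *
A=30
p,o=cas_tool(*flat([.472,-.08,.045],80),A,gz=.035,sgn=-1)
r.servo_line(p,speed=.12)
r.servo_line(p-[0,0,.022],speed=.1); f0=r.sense()['contact_force'][2]; print('f0',f0,r.sense()['clock'])
d=.022
while d<.04:
    d+=.002; r.servo_line(p-[0,0,d],speed=.05); x=r.sense(); f=x['contact_force'][2]
    print(round(.045-d,4),f.round(1),x['torque'].round(2))
    if f-f0>5: break
r.let_go(); x=r.sense();print(x['clock'],x['contact_force'].round(1))
tz=Rot.from_euler('xyz',o,degrees=True).as_matrix()[:,2]
q=x['tcp_pos']-.09*tz; r.servo_line(q,speed=.2); r.servo_line(q+[0,0,.1],speed=.25);print(r.sense()['clock'])
g=np.array([.472,-.08,.042])-.03*unit(80)[1]
r.reach(g+[0,0,.163+.12],rpy(-Z,-unit(80)[1])); print(r.sense()['clock'])
import pickle
for n in('scene','top'):
    s=snap(n);pickle.dump(s,open(n+'1.pkl','wb'))
    save(s,'mat_%s.png'%n,(170,130,300,260) if n=='scene' else (230,130,330,230),5)
E
```

```text
f0 -3.415886049496373 8.475
0.021 -3.3 [-0.91 -0.01 -0.05]
0.019 -3.1 [-0.91 -0.05  0.01]
0.017 -3.6 [-0.96  0.01  0.01]
0.015 -2.2 [-0.84 -0.01 -0.05]
0.013 5.6 [0.07 0.12 0.33]
10.9583 [-0.5 -0.7 -0.7]
12.1083
12.9583
```

View pics/mat_scene.png

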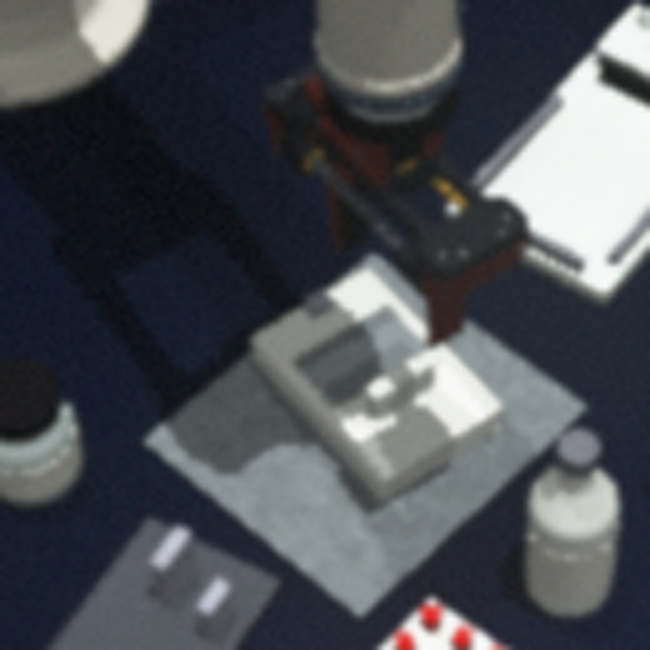

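View pics/mat_top.png

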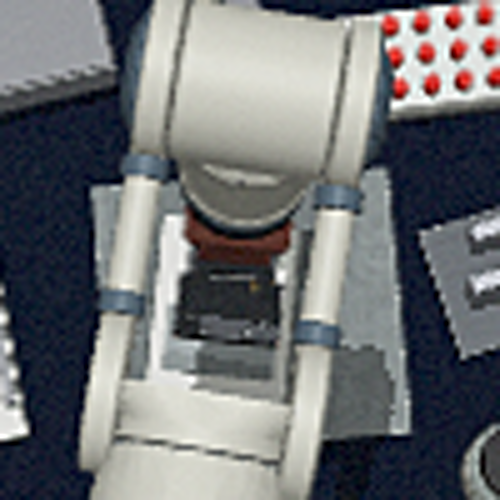

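```bash
python3 - 2>/dev/null <<'E'
from h import *
import pickle
s=pickle.load(open('scene1.pkl','rb'))
ex,ey=unit(80);c=np.array([.472,-.08,.015])
def W(x,y,z): return c+x*ex+y*ey+z*Z
b=(200,170,280,240);k=9
im=cv2.resize(s['frame'][b[1]:b[3],b[0]:b[2],::-1],None,fx=k,fy=k,interpolation=cv2.INTER_CUBIC)
im=np.clip(im.astype(float)*1.0,0,255).astype(np.uint8)
for P,col in (([W(-.05,-.075,.012),W(.05,-.075,.012),W(.05,.075,.012),W(-.05,.075,.012)],(0,0,255)),([W(-.025,-.036,.04),W(.025,-.036,.04),W(.025,-.024,.04),W(-.025,-.024,.04)],(0,255,0))):
    cv2.polylines(im,[np.int32((proj(s,P)-b[:2]+.5)*k)],True,col,1)
cv2.imwrite('pics/mat_o.png',im)
E
```

```text
(no output)
```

View pics/mat_o.png

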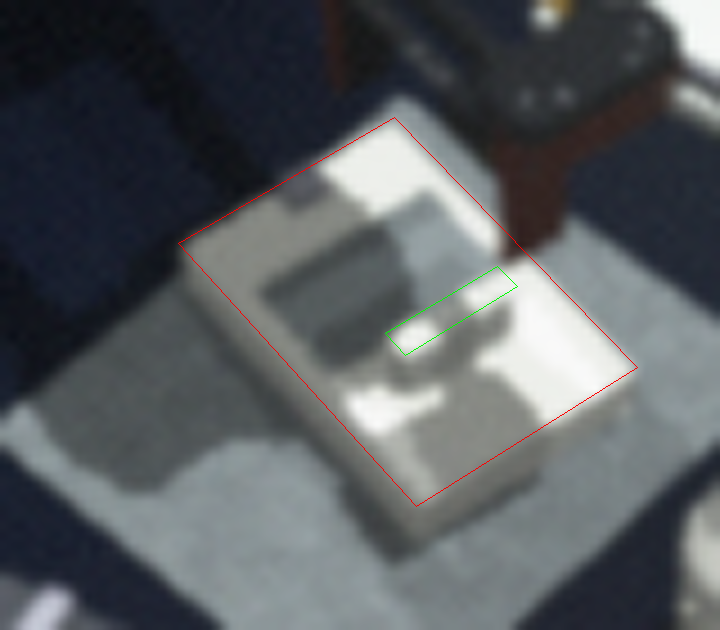

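The overlay at the nominal pose (yaw 80°, centre (0.472,−0.080)) fits the slab and rib within ~2 mm. Now locating the dock.

```bash
python3 - 2>/dev/null <<'E'
from h import *
import pickle
s=pickle.load(open('scene0.pkl','rb'));t=pickle.load(open('top0.pkl','rb'))
S=lambda u,v:[(255+u/6.6-.5,100+v/6.6-.5)]
T=lambda u,v:[(142+u/8-.5,175+v/8-.5)]
ex,ey=unit(7.2)
def rep(n,p): p=p[0]; print(n,(p*1000).round(1)[:2],'along ey %.1f ex %.1f'%(p@ey*1000,p@ex*1000))
print('scene')
rep('plate near-left',onz(s,S(30,480),.015));rep('plate near-right',onz(s,S(240,583),.015));rep('plate far right',onz(s,S(480,303),.015))
rep('stop inner L top',onz(s,S(78,472),.027));rep('stop inner R top',onz(s,S(210,545),.027))
rep('gL a',onz(s,S(72,440),.025));rep('gL b',onz(s,S(180,330),.025));rep('gR a',onz(s,S(243,535),.025));rep('gR b',onz(s,S(350,415),.025))
rep('gask base L',onz(s,S(232,303),.015));rep('gask base R',onz(s,S(372,372),.015));rep('gask top L',onz(s,S(232,278),.035));rep('gask top R',onz(s,S(375,345),.035))
print('top')
rep('plate BR',onz(t,T(750,333),.015));rep('plate TR',onz(t,T(697,50),.015));rep('plate BL',onz(t,T(205,440),.015));rep('plate TL',onz(t,T(165,150),.015))
rep('stop T',onz(t,T(690,95),.027));rep('stop B',onz(t,T(728,290),.027))
rep('gask base T',onz(t,T(345,150),.015));rep('gask base B',onz(t,T(374,362),.015))
rep('gask top T',onz(t,T(322,150),.035));rep('gask top B',onz(t,T(355,362),.035))
E
```

```text
scene
plate near-left [407.8  61.4] along ey 9.8 ex 412.3
plate near-right [537.5  82.5] along ey 14.5 ex 543.6
plate far right [506.7 331.8] along ey 265.7 ex 544.3
stop inner L top [430.1  75.1] along ey 20.6 ex 436.1
stop inner R top [515.2  83.7] along ey 18.5 ex 521.6
gL a [411.2  91.4] along ey 39.1 ex 419.4
gL b [400.6 193.2] along ey 141.5 ex 421.6
gR a [522.6 102. ] along ey 35.7 ex 531.2
gR b [510.9 206.7] along ey 141.1 ex 532.8
gask base L [402.5 236.8] along ey 184.5 ex 429.0
gask base R [494.6 248.1] along ey 184.1 ex 521.8
gask top L [401.8 236.1] along ey 183.9 ex 428.2
gask top R [493.6 249.3] along ey 185.4 ex 521.0
top
plate BR [400.3  64.6] along ey 13.9 ex 405.2
plate TR [532.   81.1] along ey 13.8 ex 538.0
plate BL [368.1 312.5] along ey 263.9 ex 404.4
plate TL [502.4 327. ] along ey 261.4 ex 539.4
stop T [508.6  84.8] along ey 20.3 ex 515.2
stop B [418.5  72.8] along ey 19.7 ex 424.3
gask base T [496.7 244. ] along ey 179.8 ex 523.3
gask base B [398.5 234.5] along ey 182.7 ex 424.7
gask top T [493.1 251.3] along ey 187.6 ex 520.8
gask top B [396. 240.] along ey 188.5 ex 423.0
```

```bash
cat > ov.py <<'E'
from h import *
import pickle,sys
def dockW(ox,oy,yaw):
    ex,ey=unit(yaw); o=ox*ex+oy*ey+.015*Z
    return o,(lambda x,y,z:o+x/1000*ex+y/1000*ey+z/1000*Z)
def draw(ox,oy,yaw,fn):
    o,W=dockW(ox,oy,yaw)
    s=pickle.load(open('scene0.pkl','rb'));t=pickle.load(open('top0.pkl','rb')); ims=[]
    for q,b,k in((s,(255,110,335,190),9),(t,(142,175,242,235),8)):
        im=cv2.resize(q['frame'][b[1]:b[3],b[0]:b[2],::-1],None,fx=k,fy=k,interpolation=cv2.INTER_CUBIC)
        def L(P,col): cv2.polylines(im,[np.int32((proj(q,P)-np.array(b[:2])+.5)*k)],False,col,1)
        L([W(-50,-77,12),W(50,-77,12)],(0,0,255));L([W(-50,-77,0),W(50,-77,0)],(255,0,255))
        for sx in(-54,54): L([W(sx,-70,10),W(sx,40,10)],(0,0,255));L([W(sx,-70,0),W(sx,40,0)],(255,0,255))
        L([W(-50,79,20),W(50,79,20)],(0,0,255));L([W(-50,79,0),W(50,79,0)],(255,0,255))
        L([W(-15,130,33),W(15,130,33)],(0,255,0))
        ims.append(im)
    cv2.imwrite('pics/'+fn+'_s.png',ims[0]);cv2.imwrite('pics/'+fn+'_t.png',ims[1])
if __name__=='__main__':
    print(dockW(.475,.105,7.2)[0]); draw(.475,.105,7.2,'ov1')
E
python3 ov.py 2>/dev/null
```

```text
[0.45809449 0.16370533 0.015     ]
```

View pics/ov1_s.png

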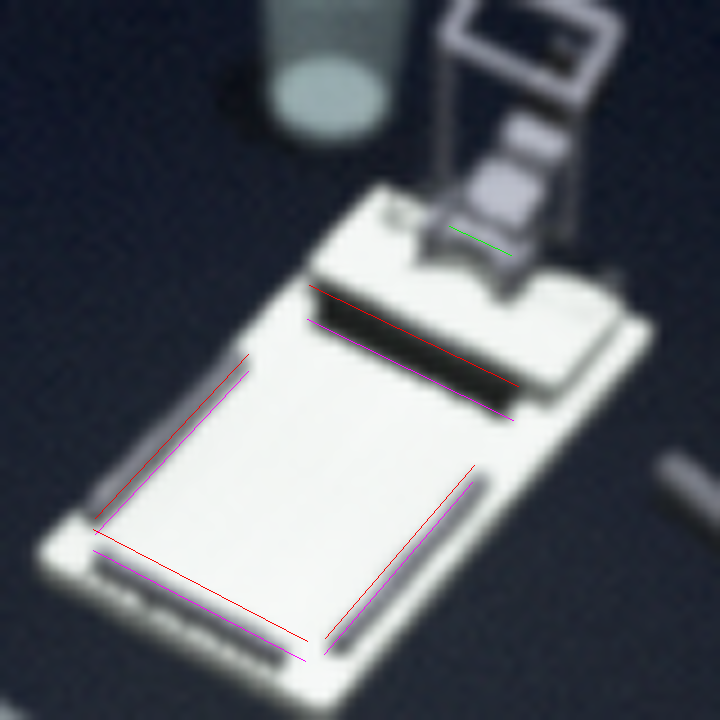

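View pics/ov1_t.png

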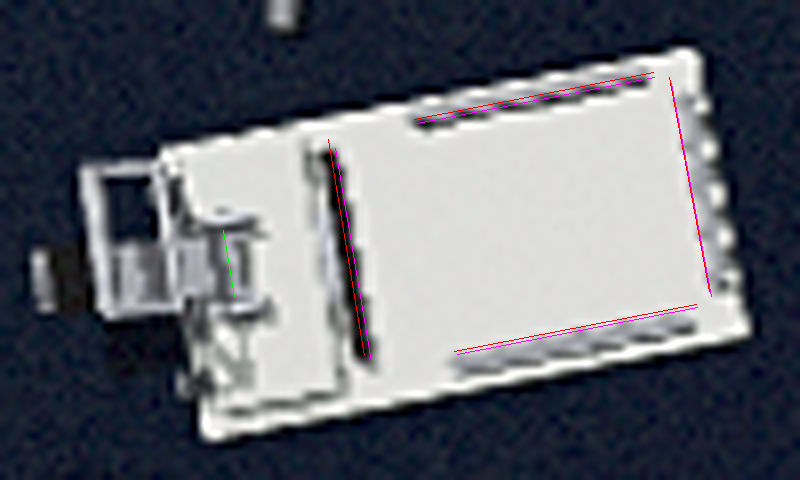

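Dock origin ≈ (0.458, 0.164), yaw 7.2°: gasket and guides agree in both views to ~2 mm; the visible stop edge sits ~4 mm further out (its outer part). Regrasp by the rib and carry it over.

```bash
python3 - 2>/dev/null <<'E'
from h import *
ex,ey=unit(80); g=np.array([.472,-.08,.015+.035])-.03*ey
o=rpy(-Z,-ey); P=g+[0,0,.163]
r.servo_line(P+[0,0,.02],o,speed=.2); r.servo_line(P,speed=.08); x=r.sense();print(x['clock'],x['contact_force'].round(1))
r.grab(55);x=r.sense();print(x['clock'],x['opening'],x['contact_force'].round(1),x['torque'].round(2))
r.servo_line(P+[0,0,.1],speed=.2);x=r.sense();print(x['clock'],x['contact_force'].round(1),x['torque'].round(2))
ox,oy=unit(7.2); O=np.array([.4581,.1637,.015])
o2=rpy(-Z,-oy); G=O+oy*(.0005-.03)+Z*(.012+.035+.163)
r.reach(G+[0,0,.07],o2); x=r.sense();print(x['clock'],x['contact_force'].round(1),np.round(x['joints']))
import pickle
for n in('scene','top'):
    s=snap(n);pickle.dump(s,open(n+'2.pkl','wb'))
    save(s,'dk_%s.png'%n,(235,80,345,190) if n=='scene' else (142,150,262,250),6)
E
```

```text
14.0667 [-0.2 -0.1  0.4]
15.2167 0.011925041562319428 [0.4 0.1 0.4] [-0.09 -0.13  0.04]
15.8667 [ 0.1 -0.9 -4. ] [-0.02 -0.16  0.02]
17.3833 [ 0.9 -1.  -2.9] [ 12. -13.  99.  -0.  94.  95.]
```

View pics/dk_scene.png

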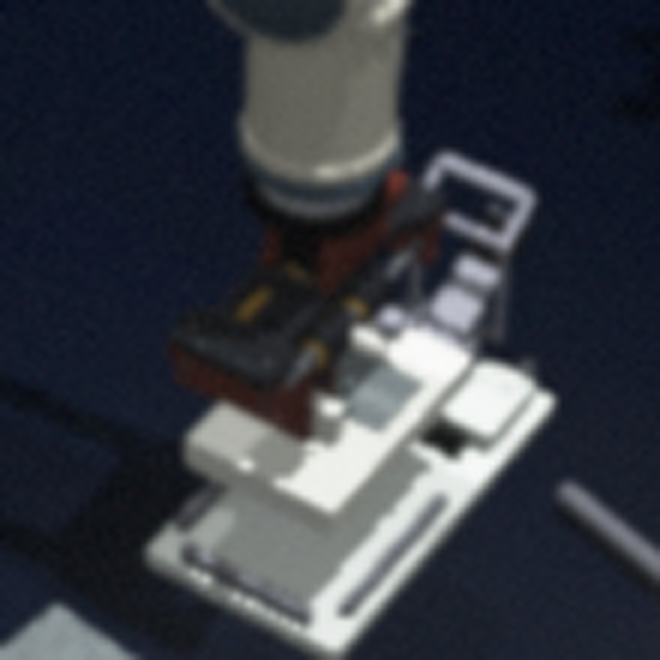

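View pics/dk_top.png

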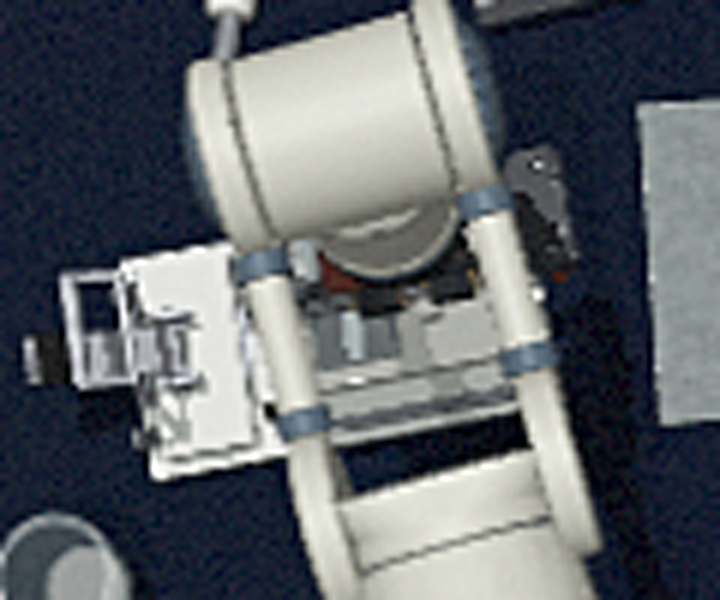

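```bash
cat > ovc.py <<'E'
from h import *
import pickle
def ovc(pk,c,yaw,b,k,fn):
    s=pickle.load(open(pk,'rb'));ex,ey=unit(yaw);c=np.array(c)
    W=lambda x,y,z:c+x/1000*ex+y/1000*ey+z/1000*Z
    im=cv2.resize(s['frame'][b[1]:b[3],b[0]:b[2],::-1],None,fx=k,fy=k,interpolation=cv2.INTER_CUBIC)
    for P,col in (([W(-50,-75,12),W(50,-75,12),W(50,75,12),W(-50,75,12)],(0,0,255)),([W(-25,-36,40),W(25,-36,40),W(25,-24,40),W(-25,-24,40)],(0,255,0)),([W(-8,55,27),W(8,55,27),W(8,68,27),W(-8,68,27)],(255,0,0))):
        cv2.polylines(im,[np.int32((proj(s,P)-b[:2]+.5)*k)],True,col,1)
    cv2.imwrite('pics/'+fn,im)
E
python3 - 2>/dev/null <<'E'
from ovc import *
ox,oy=unit(7.2)
ovc('scene2.pkl',np.array([.4581,.1637,.097])+.0005*oy,7.2,(255,110,325,180),9,'dk_o.png')
E
```

```text
(no output)
```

View pics/dk_o.png

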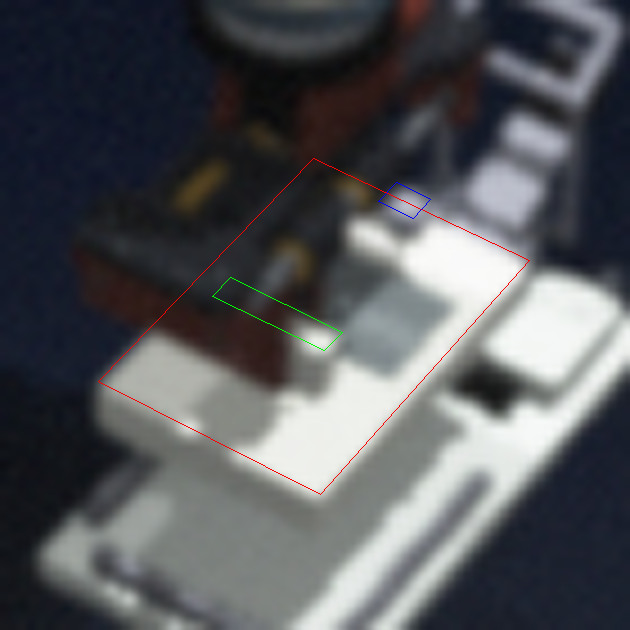

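The held cassette matches the commanded pose within ~1 mm. Lowering into the dock with force monitoring.

```bash
python3 - 2>/dev/null <<'E'
from h import *
ox,oy=unit(7.2); O=np.array([.4581,.1637,.015])+.0008*ox
o2=rpy(-Z,-oy); G=O+oy*(.0005-.03)+Z*(.012+.035+.163)
r.servo_line(G+[0,0,.017],o2,speed=.15); x=r.sense(); f0=x['contact_force'][2];print(x['clock'],x['contact_force'].round(1))
h=.017
while h>-.004:
    h-=.003; r.servo_line(G+[0,0,h],speed=.06); x=r.sense(); print(round(h,3),x['contact_force'].round(1),x['torque'].round(2),(x['tcp_pos']-G)[2].round(4))
    if x['contact_force'][2]-f0>6: break
import pickle
s=snap('scene');pickle.dump(s,open('scene3.pkl','wb'))
from ovc import ovc
ovc('scene3.pkl',O+oy*.0005+Z*.012,7.2,(255,110,335,190),9,'dk3_o.png');print(r.sense()['clock'])
E
```

```text
17.9833 [ 0.4  0.4 -2.7]
0.014 [-0.2  0.2 -4.1] [-0.08 -0.03 -0.03] 0.015
0.011 [ 0.4 -0.1 -3.1] [-0.08  0.02  0.01] 0.0109
0.008 [ 0.3  0.2 -3.6] [-0.05 -0.    0.02] 0.0076
0.005 [ 1.7  0.5 -3.7] [-0.07 -0.02  0.05] 0.0047
0.002 [-0.2 -0.4 -3.9] [-0.08  0.01 -0.05] 0.0017
-0.001 [0.5 0.2 1.6] [-0.06  0.16 -0.01] -0.0002
-0.004 [-9.1 -2.2 18.3] [-0.51  1.72  0.04] -0.0002
19.7833
```

View pics/dk3_o.png

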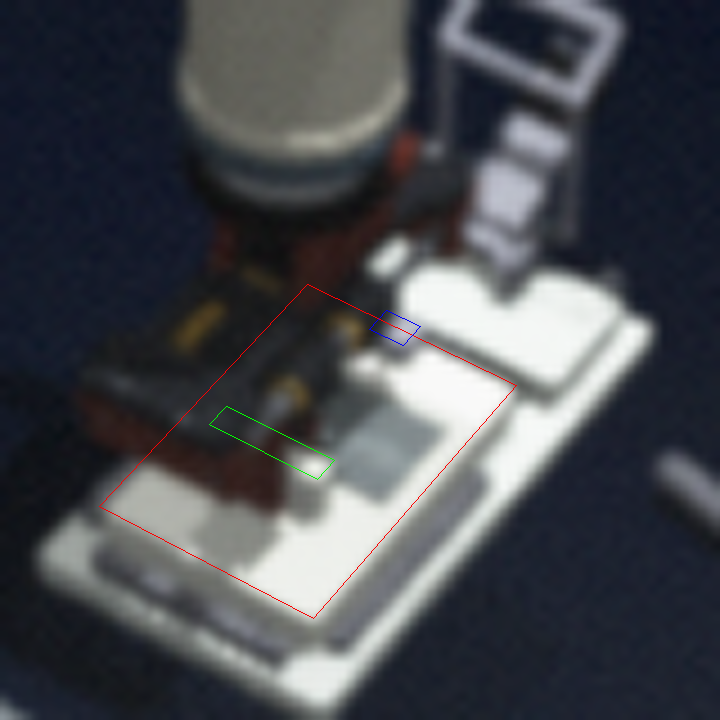

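Seated: contact at exactly the bed height, centred between guides. Release, retreat, and look at the bail.

```bash
python3 - 2>/dev/null <<'E'
from h import *
ox,oy=unit(7.2); O=np.array([.4581,.1637,.015])+.0008*ox
o2=rpy(-Z,-oy); G=O+oy*(.0005-.03)+Z*(.012+.035+.163)
r.servo_line(G+[0,0,.0],speed=.06); r.let_go(); x=r.sense();print(x['clock'],x['contact_force'].round(1))
r.servo_line(G+[0,0,.13],speed=.25)
P=r.sense()['tcp_pos']; r.servo_line(P-oy*.16+[0,0,.03],speed=.35);print(r.sense()['clock'])
import pickle
from ovc import ovc
for n in('scene','top'): pickle.dump(snap(n),open(n+'4.pkl','wb'))
ovc('scene4.pkl',O+oy*.0005+Z*.012,7.2,(255,90,345,180),8.5,'dk4_s.png')
ovc('top4.pkl',O+oy*.0005+Z*.012,7.2,(142,170,242,240),8,'dk4_t.png')
E
```

```text
21.2667 [-0.   0.6  0.1]
22.55
```

View pics/dk4_s.png

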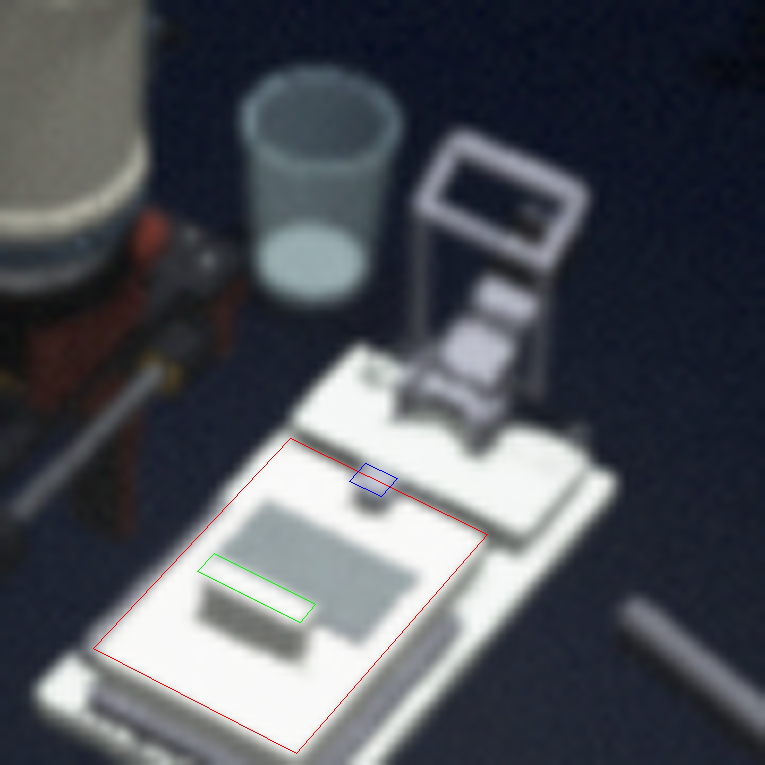

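View pics/dk4_t.png

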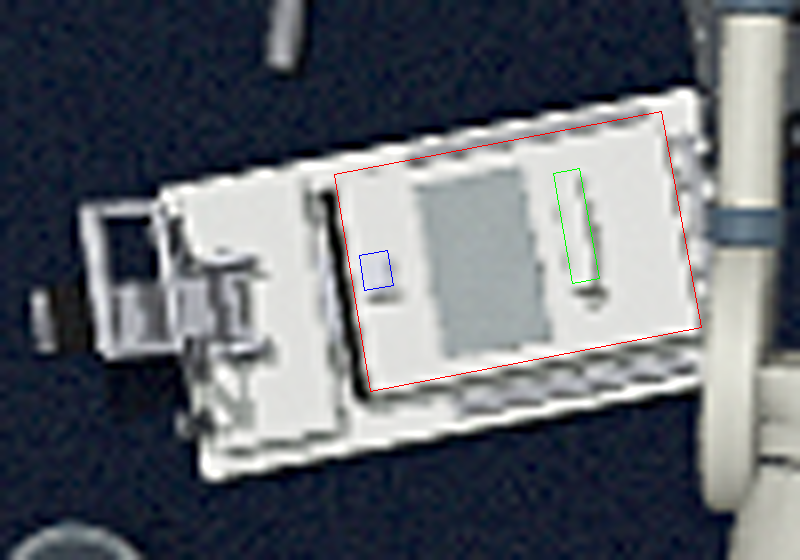

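```bash
python3 - 2>/dev/null <<'E'
from h import *
import pickle
s=pickle.load(open('scene4.pkl','rb'));t=pickle.load(open('top4.pkl','rb'))
ox,oy=unit(7.2); O=np.array([.4581,.1637,.015])+.0008*ox
S=lambda u,v:(255+u/8.5-.5,90+v/8.5-.5)
def pl(q,uv,x=0):
    o,d=ray(q,[uv]);d=d[0]; k=((O+x*ox-o)@ox)/(d@ox); p=o+k*d; return ((p-O)@oy*1000).round(1),((p-O)[2]*1000).round(1)
for n,uv,x in(('grip',(522,162),0),('gripL',(455,135),-.03),('gripR',(585,192),.03),('bar',(484,232),0),('barL',(420,200),-.03),('barR',(548,263),.03),('lever tip top end',(507,285),0),('lever grip low',(507,310),0),('lever mid plate centre',(477,350),0),('keeper lip top',(373,480),0)):
    print(n,pl(s,S(*uv),x))
T=lambda u,v:(142+u/8-.5,170+v/8-.5)
for n,uv in(('gripT',(95,282)),('barT',(172,265))): print(n,pl(t,T(*uv)))
print(tri(s,[S(522,162),S(484,232)],t,[T(97,281),T(172,269)]).round(4))
b=(295,95,335,145);cv2.imwrite('pics/bail_s.png',cv2.resize(s['frame'][b[1]:b[3],b[0]:b[2],::-1],None,fx=12,fy=12,interpolation=cv2.INTER_CUBIC))
E
```

```text
grip (np.float64(167.9), np.float64(140.9))
gripL (np.float64(162.6), np.float64(144.6))
gripR (np.float64(169.3), np.float64(138.5))
bar (np.float64(139.9), np.float64(122.2))
barL (np.float64(136.8), np.float64(127.0))
barR (np.float64(142.5), np.float64(118.6))
lever tip top end (np.float64(167.6), np.float64(71.5))
lever grip low (np.float64(170.5), np.float64(54.6))
lever mid plate centre (np.float64(145.8), np.float64(49.7))
keeper lip top (np.float64(61.8), np.float64(39.1))
gripT (np.float64(169.2), np.float64(127.0))
barT (np.float64(135.1), np.float64(131.0))
[[0.4367 0.3291 0.1554 0.0035]
 [0.4422 0.3    0.1391 0.0017]]
```

View pics/bail_s.png

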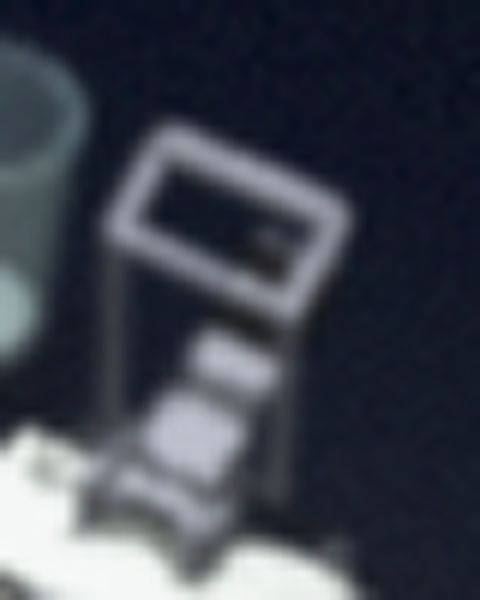

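```bash
python3 - 2>/dev/null <<'E'
from h import *
import pickle
s=pickle.load(open('scene4.pkl','rb'));t=pickle.load(open('top4.pkl','rb'))
ox,oy=unit(7.2); O=np.array([.4581,.1637,.015])+.0008*ox
W=lambda x,y,z:O+x/1000*ox+y/1000*oy+z/1000*Z
b=(295,85,345,145);k=10
ims=[]
for q,b,k in((s,(290,90,345,145),11),(t,(140,185,195,225),11)):
  im=cv2.resize(q['frame'][b[1]:b[3],b[0]:b[2],::-1],None,fx=k,fy=k,interpolation=cv2.INTER_CUBIC)
  pr=lambda P:np.int32((proj(q,P)-np.array(b[:2])+.5)*k)
  for th,col in((.37,(0,255,255)),(.52,(0,255,0)),(.7,(255,255,0))):
    d=np.array([np.cos(th),np.sin(th)]);cv2.polylines(im,[pr([W(0,130,33),W(0,130+92*d[0],33+92*d[1])])],False,col,1)
  th=.52;a=th-.15;pin=np.array([130+20*np.cos(a),33+20*np.sin(a)]);ang=np.deg2rad(94.6);u=np.array([np.cos(ang),np.sin(ang)]);n=np.array([u[1],-u[0]])
  for v in(pin+83*u,pin+98*u+27*n): cv2.polylines(im,[pr([W(-30,*v),W(30,*v)])],False,(0,0,255),1)
  cv2.polylines(im,[pr([W(30,*pin),W(30,*(pin+83*u))])],False,(0,0,255),1)
  ims.append(im)
cv2.imwrite('pics/bo_s.png',ims[0]);cv2.imwrite('pics/bo_t.png',ims[1])
E
```

```text
(no output)
```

View pics/bo_s.png

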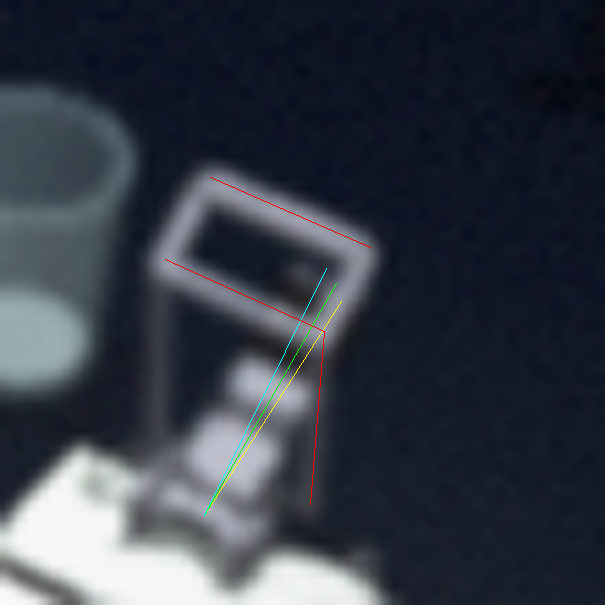

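View pics/bo_t.png

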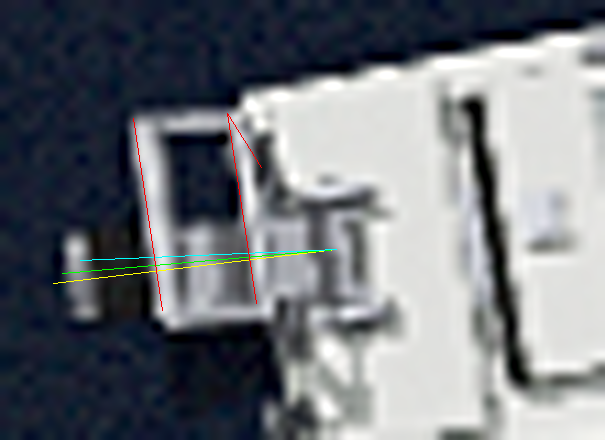

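Scene overlay: finger bar (far bar of the frame, crop (290,212)) fits at dock (y,z) = (168,140) mm, cross bar at (140,121), lever about 0.4 rad. Pinching the finger bar from above.

```bash
cat > bail.py <<'E'
from h import *
ox,oy=unit(7.2); O=np.array([.4581,.1637,.015])+.0008*ox
def W(y,z,x=0): return O+x/1000*ox+y/1000*oy+z/1000*Z
def mech(th,ph):
    ph=np.deg2rad(ph);a=th-.15;pin=np.array([130+20*np.cos(a),33+20*np.sin(a)]);u=np.array([np.cos(ph),np.sin(ph)]);n=np.array([u[1],-u[0]])
    return pin,pin+83*u,pin+98*u+27*n
def tool(y,z,tau,ahead=.175):
    t=np.deg2rad(tau);tz=-np.cos(t)*Z+np.sin(t)*oy; return W(y,z)-ahead*tz, rpy(tz,-oy)
E
python3 - 2>/dev/null <<'E'
from bail import *
p,o=tool(168,140.5,0)
r.reach(p+[0,0,.06],o);print(r.sense()['clock'])
r.servo_line(p,speed=.12);x=r.sense();print(x['clock'],x['contact_force'].round(1))
save(snap('scene'),'gb0.png',(270,70,350,150),8)
r.grab(20);x=r.sense();print(x['clock'],x['opening'],x['contact_force'].round(1))
save(snap('scene'),'gb1.png',(270,70,350,150),8)
for w in((.5,100),(.9,110),(1.3,125),(1.6,140),(1.9,160),(1.95,175),(1.9,184),(1.9,196)): print(w,[v.round(1).tolist() for v in mech(*w)], r.inverse_kinematics(*tool(*mech(*w)[2],20)) is not None)
E
```

```text
23.9917
24.6417 [-0.1  0.1  0.8]
25.8917 0.008361514326762529 [ 0.  -0.6 -0.2]
(0.5, 100) [[148.8, 39.9], [134.4, 121.6], [158.4, 141.1]] True
(0.9, 110) [[144.6, 46.6], [116.2, 124.6], [136.5, 148.0]] True
(1.3, 125) [[138.2, 51.3], [90.6, 119.2], [104.1, 147.0]] True
(1.6, 140) [[132.4, 52.9], [68.8, 106.2], [74.7, 136.5]] True
(1.9, 160) [[126.4, 52.7], [48.4, 81.1], [43.6, 111.6]] True
(1.95, 175) [[125.5, 52.5], [42.8, 59.7], [30.2, 87.9]] True
(1.9, 184) [[126.4, 52.7], [43.6, 46.9], [26.8, 72.8]] True
(1.9, 196) [[126.4, 52.7], [46.7, 29.8], [24.8, 51.6]] True
```

View pics/gb0.png

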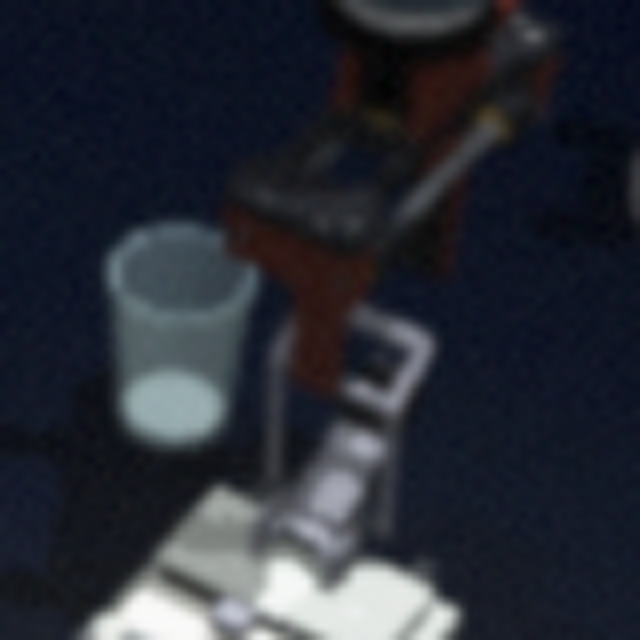

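View pics/gb1.png

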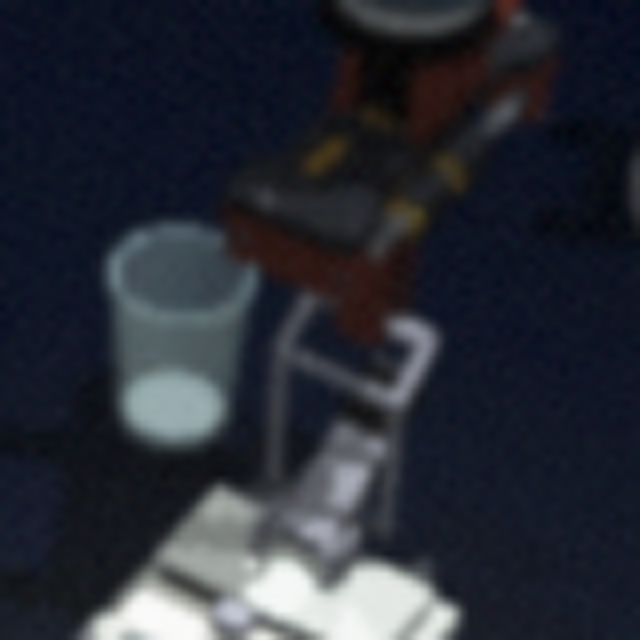

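Bar held (opening 8.4 mm). Swinging the bail over along the mechanism's path.

```bash
python3 - 2>/dev/null <<'E'
from bail import *
for (w,tau) in(((.5,100),3),((.9,110),8),((1.3,125),15),((1.6,140),20),((1.9,160),20),((1.95,175),20),((1.9,184),20)):
    p,o=tool(*mech(*w)[2],tau); r.servo_line(p,o,speed=.12); x=r.sense(); print(w,round(x['clock'],2),x['contact_force'].round(1),round(x['opening'],4))
    if np.linalg.norm(x['contact_force'])>25: print('STOP');break
import pickle
for n in('scene','top'): pickle.dump(snap(n),open(n+'5.pkl','wb'))
s=pickle.load(open('scene5.pkl','rb'));save(s,'b5.png',(255,90,345,180),8);save(pickle.load(open('top5.pkl','rb')),'b5t.png',(142,170,242,240),8)
E
```

```text
(0.5, 100) 26.25 [-0.9  1.7  1.1] 0.0082
(0.9, 110) 26.71 [ 0.7  0.5 -5.7] 0.0084
(1.3, 125) 27.31 [-1.2  2.1 -4.8] 0.0081
(1.6, 140) 27.84 [-2.7  2.5 -2.7] 0.0084
(1.9, 160) 28.32 [-5.7  1.3 -1.7] 0.0081
(1.95, 175) 28.7 [-6.1  0.2 -0.3] 0.0086
(1.9, 184) 28.98 [-3.   0.2 -0.7] 0.0084
```

View pics/b5.png

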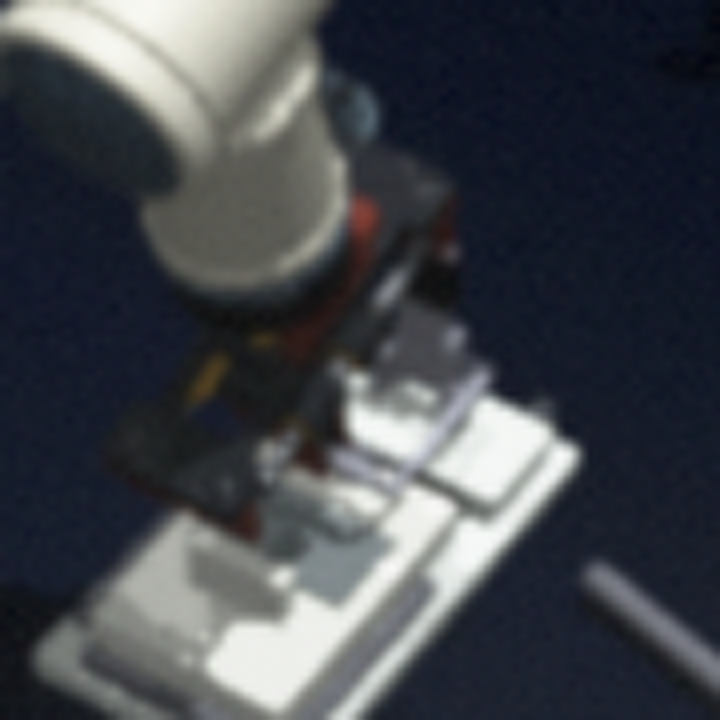

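View pics/b5t.png

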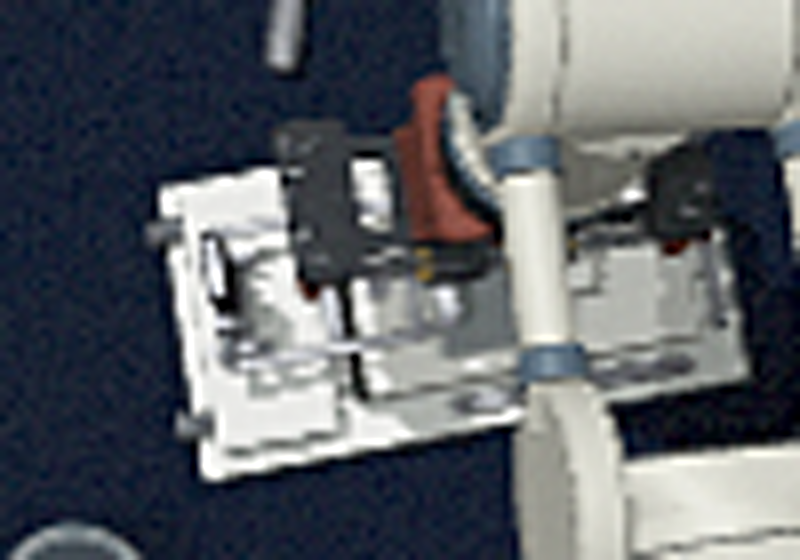

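```bash
python3 - 2>/dev/null <<'E'
from bail import *
import pickle
s=pickle.load(open('scene5.pkl','rb'))
b=(280,130,330,170);k=14
im=cv2.resize(s['frame'][b[1]:b[3],b[0]:b[2],::-1],None,fx=k,fy=k,interpolation=cv2.INTER_CUBIC)
pin,bar,gr=mech(1.9,184)
pr=lambda P:np.int32((proj(s,P)-np.array(b[:2])+.5)*k)
cv2.polylines(im,[pr([W(*bar,x=-30),W(*bar,x=30),W(*pin,x=30)])],False,(0,0,255),1)
cv2.polylines(im,[pr([W(55,39,x=-8),W(55,39,x=8),W(68,39,x=8),W(68,39,x=-8)])],True,(255,0,0),1)
cv2.imwrite('pics/b5o.png',im)
E
```

```text
(no output)
```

View pics/b5o.png

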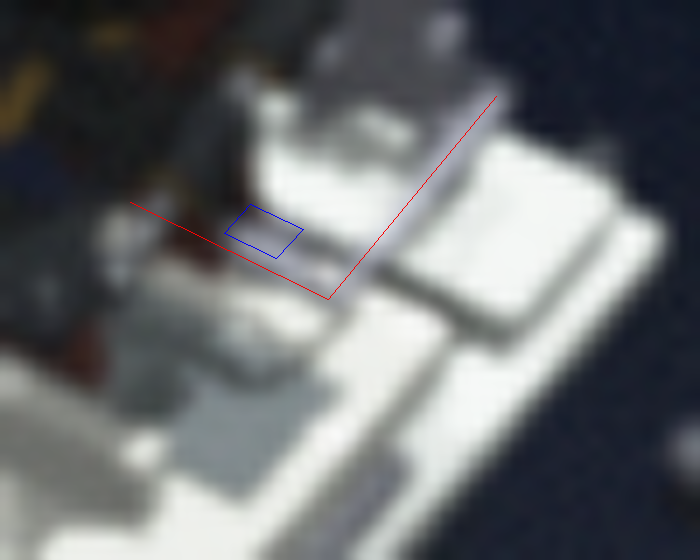

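The bar lies clear past the keeper, though ~2–3 mm nearer the lip than modelled; I take a bit more overlap before lowering.

```bash
python3 - 2>/dev/null <<'E'
from bail import *
import pickle
for (w,tau) in(((2.04,183),20),((2.04,190),20),((2.04,196),20)):
    g=mech(*w)[2]; p,o=tool(*g,tau); r.servo_line(p,o,speed=.06); x=r.sense(); print(w,g.round(1),round(x['clock'],2),x['contact_force'].round(1),round(x['opening'],4))
    if np.linalg.norm(x['contact_force'])>20: print('STOP');break
s=snap('scene');pickle.dump(s,open('scene6.pkl','wb'))
b=(280,130,330,170);k=14
im=cv2.resize(s['frame'][b[1]:b[3],b[0]:b[2],::-1],None,fx=k,fy=k,interpolation=cv2.INTER_CUBIC)
pin,bar,gr=mech(2.04,196)
pr=lambda P:np.int32((proj(s,P)-np.array(b[:2])+.5)*k)
cv2.polylines(im,[pr([W(*bar,x=10),W(*bar,x=30),W(*pin,x=30)])],False,(0,0,255),1)
cv2.polylines(im,[pr([W(55,39,x=-8),W(55,39,x=8),W(68,39,x=8),W(68,39,x=-8)])],True,(255,0,0),1)
cv2.imwrite('pics/b6o.png',im)
E
```

```text
(2.04, 183) [24.4 73.8] 29.33 [-0.5  2.1 -1.3] 0.0081
(2.04, 190) [22.5 61.6] 29.69 [ 0.7  0.8 -0.1] 0.0084
(2.04, 196) [22.1 50.9] 30.02 [-0.6  2.   5.4] 0.0082
```

View pics/b6o.png

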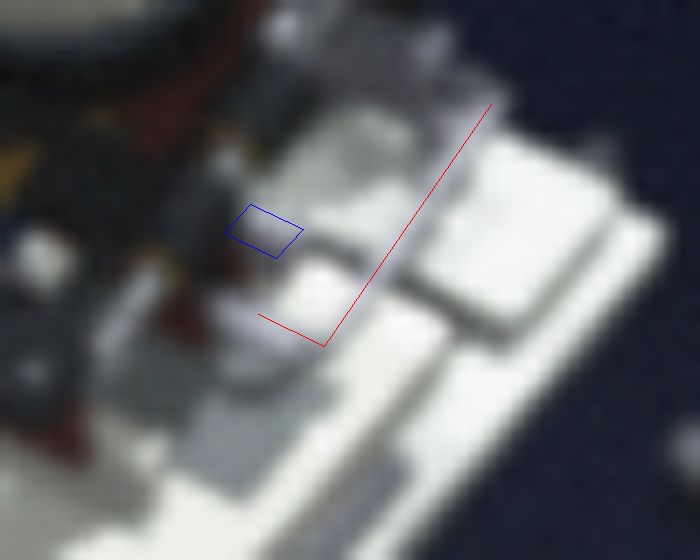

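Bar is behind the keeper and just touched the face (5 N up). Raise it a little, and draw it under the lip.

```bash
cat >> bail.py <<'E'
from scipy.optimize import fsolve
def forbar(yb,zb,g0=(1.6,196)):
    v=fsolve(lambda v:mech(*v)[1]-np.array([yb,zb]),g0); return v
E
python3 - 2>/dev/null <<'E'
from bail import *
import pickle
g=(2.0,195)
for yb in (44,50,54,57,59,60.5,62,63):
    v=forbar(yb,30.8,g); g=v; gr=mech(*v)[2]; tau=20 if yb<55 else 10 if yb<58 else 0
    p,o=tool(*gr,tau); r.servo_line(p,o,speed=.05); x=r.sense(); f=x['contact_force']; print(yb,v.round(2),gr.round(1),round(x['clock'],2),f.round(1),'fy',round(f@oy,1))
    if abs(f@oy)>9 or abs(f[2])>15: print('STOP');break
s=snap('scene');pickle.dump(s,open('scene7.pkl','wb'));save(s,'b7.png',(270,110,340,170),10)
E
```

```text
44 [  2.01 194.9 ] [22.6 53. ] 30.32 [ 1.8  2.9 -0.1] fy 2.7
50 [  1.72 195.51] [28.3 52.8] 30.58 [ 4.1 -3.4 -1. ] fy -3.9
54 [  1.51 195.21] [32.4 52.9] 30.83 [ 5.  -2.7 -1. ] fy -3.3
57 [  1.34 194.51] [35.7 53.2] 31.66 [ 3.9 -2.   2.2] fy -2.5
59 [  1.22 193.75] [38.  53.5] 32.47 [ 5.7 -2.8  0.6] fy -3.5
60.5 [  1.12 192.98] [39.8 53.7] 32.72 [ 5.2 -5.2  1. ] fy -5.8
62 [  1.   191.98] [41.7 54.1] 32.97 [ 5.8 -8.3  0.1] fy -8.9
63 [  0.91 191.15] [43.1 54.4] 33.22 [ 6.  -9.3  0.5] fy -10.0
STOP
```

View pics/b7.png

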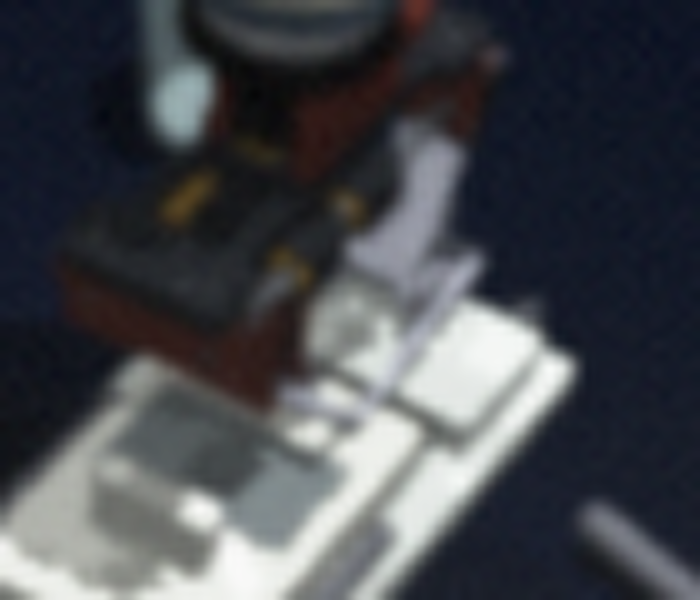

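Hooked: −10 N along the dock axis and no rise force. Release, lift off and check.

```bash
python3 - 2>/dev/null <<'E'
from bail import *
import pickle
r.let_go(); x=r.sense();print(x['clock'],x['contact_force'].round(1))
P=x['tcp_pos']; r.servo_line(P+[0,0,.09],speed=.2); r.servo_line(P+[0,0,.12]-oy*.15,speed=.35); print(r.sense()['clock'])
for n in('scene','top'): pickle.dump(snap(n),open(n+'8.pkl','wb'))
save(pickle.load(open('scene8.pkl','rb')),'b8.png',(270,110,340,170),10);save(pickle.load(open('top8.pkl','rb')),'b8t.png',(142,170,242,240),8)
E
```

```text
34.5417 [-0.7  0.8 -0. ]
35.725
```

View pics/b8.png

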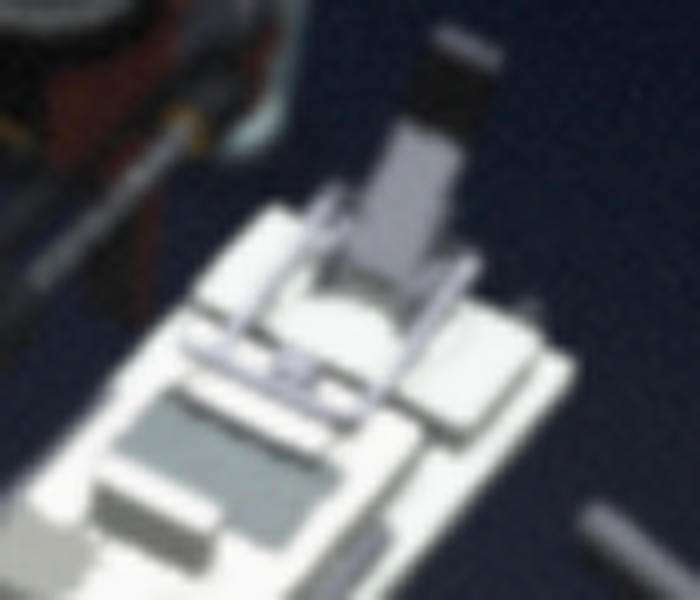

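View pics/b8t.png

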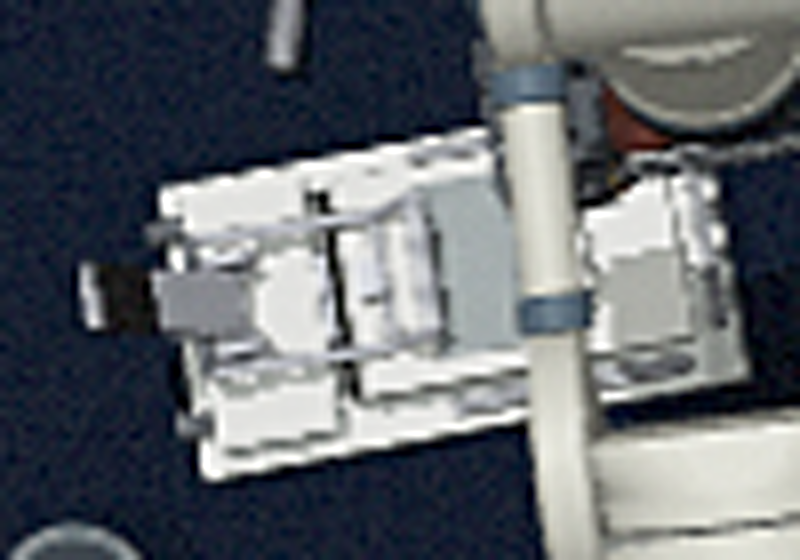

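```bash
python3 - 2>/dev/null <<'E'
from bail import *
import pickle
s=pickle.load(open('scene8.pkl','rb'));t=pickle.load(open('top8.pkl','rb'))
for q,b,k,f in((s,(270,110,340,170),11,'b9s.png'),(t,(150,180,220,230),11,'b9t.png')):
  im=cv2.resize(q['frame'][b[1]:b[3],b[0]:b[2],::-1],None,fx=k,fy=k,interpolation=cv2.INTER_CUBIC)
  pr=lambda P:np.int32((proj(q,P)-np.array(b[:2])+.5)*k)
  for yb,zb,col in((61,28,(0,0,255)),):
    v=forbar(yb,zb,(1.1,193));print(v); pin,bar,gr=mech(*v)
    cv2.polylines(im,[pr([W(*pin,x=-30),W(*bar,x=-30),W(*bar,x=30),W(*pin,x=30)])],False,col,1)
    cv2.polylines(im,[pr([W(*gr,x=-30),W(*gr,x=30)])],False,(0,255,0),1)
    d=np.array([np.cos(v[0]),np.sin(v[0])]);cv2.polylines(im,[pr([W(130,33),W(*(np.array([130,33])+92*d))])],False,(0,255,255),1)
  cv2.polylines(im,[pr([W(59,39,x=-8),W(59,39,x=8),W(72,39,x=8),W(72,39,x=-8)])],True,(255,0,0),1)
  cv2.imwrite('pics/'+f,im)
E
```

```text
[  1.13022087 195.09323148]
[  1.13022087 195.09323148]
```

View pics/b9s.png

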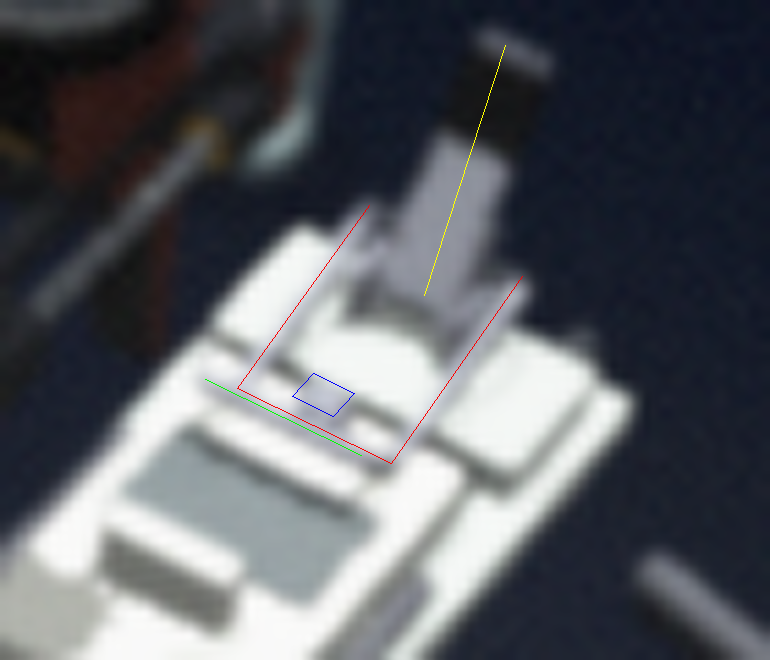

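View pics/b9t.png

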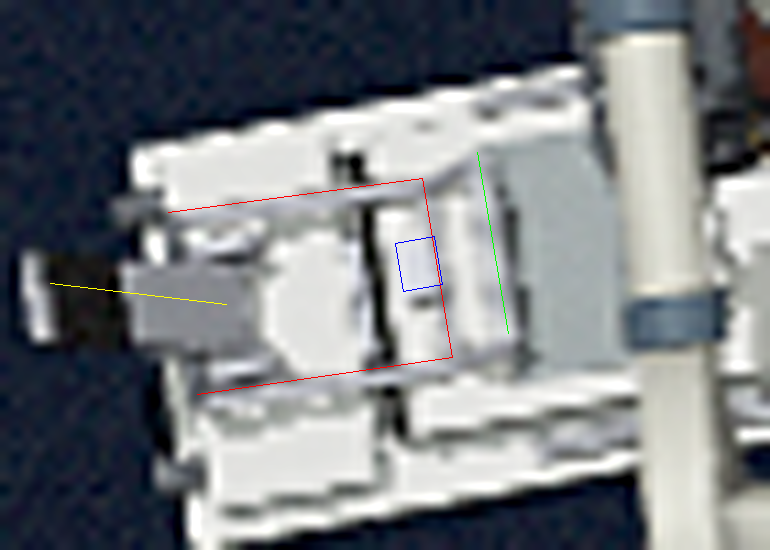

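The overlay agrees with a hooked bail (bar at the keeper post, under the lip; lever ≈1.1 rad). Now push the lever over with closed fingers.

```bash
cat > lev.py <<'E'
from bail import *
def tipat(th,rho=78,hw=13.5,off=5.):
    c=np.array([130,33])+rho*np.array([np.cos(th),np.sin(th)])+off*np.array([-np.sin(th),np.cos(th)])
    return c-np.array([hw,0])
E
python3 - 2>/dev/null <<'E'
from lev import *
import pickle
r.grab(20)
a=tipat(1.3); p,o=tool(a[0]-6,a[1]+30,0,.182); r.reach(p,o); x=r.sense();print(x['clock'],x['contact_force'].round(1))
p,o=tool(a[0]-4,a[1],0,.182); r.servo_line(p,o,speed=.12); 
for th in np.arange(1.2,.29,-.1):
    p,o=tool(*tipat(th),0,.182); r.servo_line(p,o,speed=.08); x=r.sense();f=x['contact_force'];print(th.round(2),round(x['clock'],2),f.round(1))
    if np.linalg.norm(f)>35: print('STOP');break
s=snap('scene');pickle.dump(s,open('scene10.pkl','wb'));save(s,'l1.png',(270,100,340,160),10)
E
```

```text
38.1 [ 0.1 -0.2  0.5]
1.2 38.8 [-0.7  0.6 -0.3]
1.1 39.05 [ 0.1 -0.1  0.3]
1.0 39.3 [0.5 0.3 0.1]
0.9 39.55 [ 0.4 -0.2  0.9]
0.8 39.8 [ 0.9 -1.5  0.9]
0.7 40.05 [0.4 0.1 0.4]
0.6 40.3 [ 0.2 -0.2  0.6]
0.5 40.55 [-0.1 -0.3  0.2]
0.4 40.8 [ 0.2 -0.3  0.1]
0.3 41.05 [-0.1 -0.5 -1. ]
```

View pics/l1.png

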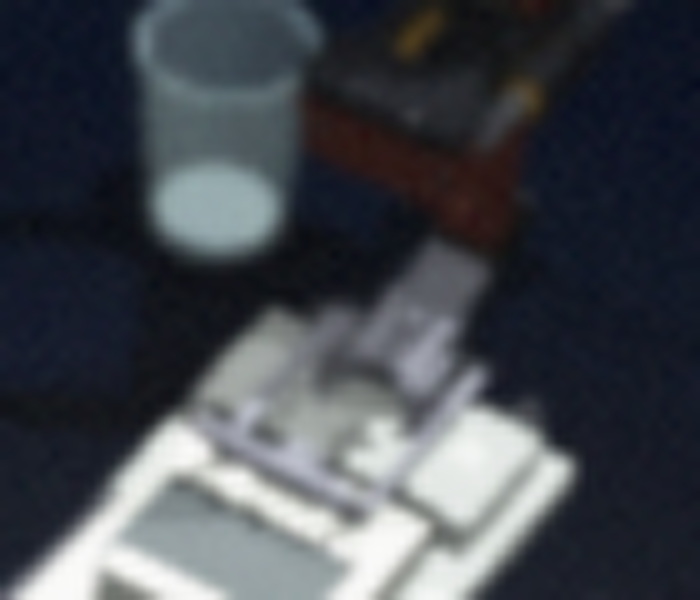

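```bash
python3 - 2>/dev/null <<'E'
from lev import *
import pickle
s=pickle.load(open('scene10.pkl','rb')); s8=pickle.load(open('scene8.pkl','rb'))
b=(280,125,325,165);k=13;ims=[]
for q in(s8,s):
  im=cv2.resize(q['frame'][b[1]:b[3],b[0]:b[2],::-1],None,fx=k,fy=k,interpolation=cv2.INTER_CUBIC); ims.append(im)
pr=lambda P:np.int32((proj(s,P)-np.array(b[:2])+.5)*k)
cv2.polylines(ims[1],[pr([W(64,39,x=-8),W(64,39,x=8),W(77,39,x=8),W(77,39,x=-8)])],True,(255,0,0),1)
v=forbar(66,30,(.4,185));print(v);pin,bar,gr=mech(*v)
cv2.polylines(ims[1],[pr([W(*pin,x=-30),W(*bar,x=-30),W(*bar,x=30),W(*pin,x=30)])],False,(0,0,255),1)
cv2.polylines(ims[1],[pr([W(*gr,x=-30),W(*gr,x=30)])],False,(0,255,0),1)
cv2.imwrite('pics/l1z.png',cv2.resize(np.hstack(ims),(1170*2//3,520*2//3)))
E
```

```text
[  0.57260182 187.75701416]
```

View pics/l1z.png

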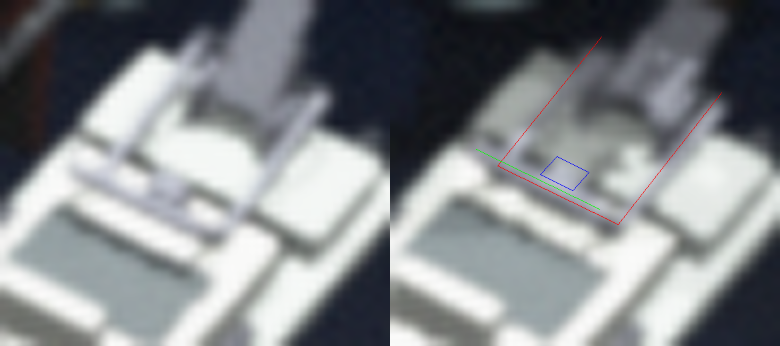

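```bash
python3 - 2>/dev/null <<'E'
from lev import *
import pickle
s=pickle.load(open('scene10.pkl','rb'))
b=(280,125,325,165);k=15
im=cv2.resize(s['frame'][b[1]:b[3],b[0]:b[2],::-1],None,fx=k,fy=k,interpolation=cv2.INTER_CUBIC)
pr=lambda P:np.int32((proj(s,P)-np.array(b[:2])+.5)*k)
for th,zb,g0,col in((.35,30,(185),(0,255,0)),(.35,42,176,(0,0,255))):
    a=th-.15
    from scipy.optimize import brentq
    ph=brentq(lambda ph:mech(th,ph)[1][1]-zb,160,200);pin,bar,gr=mech(th,ph);print(ph,bar,gr)
    cv2.polylines(im,[pr([W(*gr,x=-30),W(*gr,x=30),W(*bar,x=30),W(*pin,x=30)])],False,col,1)
im=np.clip(im.astype(float)*1.1,0,255).astype(np.uint8)
cv2.imwrite('pics/l1y.png',im)
E
```

```text
184.81948402385268 [66.89479083 30.        ] [49.67937457 55.64428675]
176.52795089596606 [66.75368127 42.        ] [53.41637774 69.85886456]
```

View pics/l1y.png

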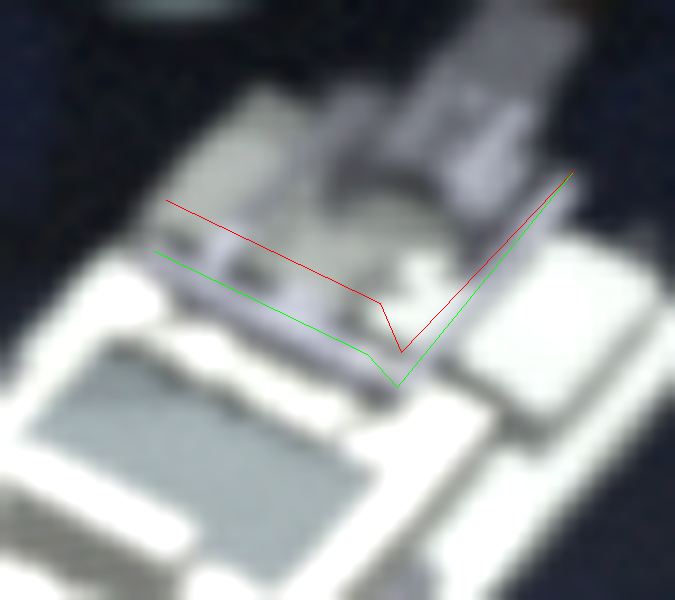

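The finger bar matches the under-lip (green) pose, not the over-lip (red) one, so it is still hooked. Press on to fully shut.

```bash
python3 - 2>/dev/null <<'E'
from lev import *
import pickle
for th in np.arange(.22,-.13,-.04):
    p,o=tool(*tipat(th),0,.182); r.servo_line(p,o,speed=.05); x=r.sense();f=x['contact_force'];print(th.round(2),round(x['clock'],2),f.round(1),(x['tcp_pos']-p)[2].round(4))
    if f[2]>18: print('firm');break
s=snap('scene');pickle.dump(s,open('scene11.pkl','wb'));save(s,'l2.png',(270,100,340,160),10)
E
```

```text
0.22 41.38 [ 0.9 -0.6 -0.3] -0.0006
0.18 41.62 [-0.6 -1.   0. ] -0.0002
0.14 41.88 [-0.6 -0.3  0.1] -0.0003
0.1 42.12 [-0.5 -0.   0.6] -0.0003
0.06 42.38 [ 0.2  0.7 -0.1] -0.0001
0.02 42.62 [-4.1 -4.4 11. ] 0.0026
-0.02 42.88 [-9.8 -9.1 24.3] 0.0054
firm
```

View pics/l2.png

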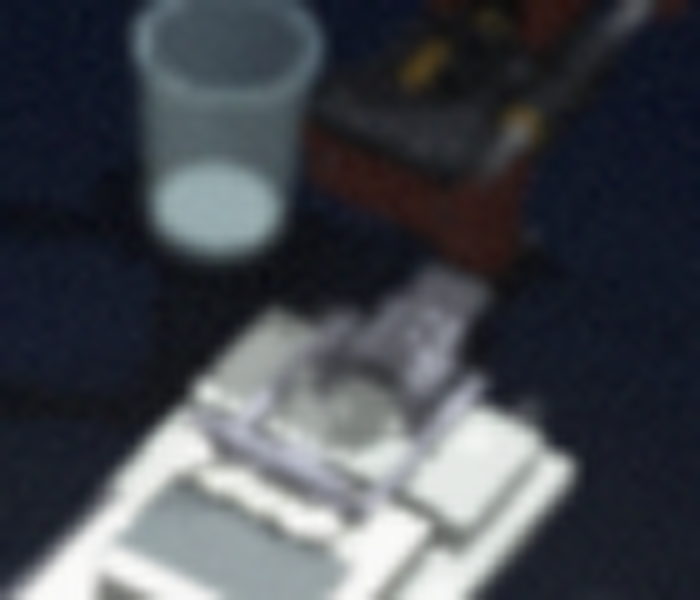

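```bash
python3 - 2>/dev/null <<'E'
from lev import *
import pickle
x=r.sense();P=x['tcp_pos']; print(((P-O)@oy*1000).round(1),(P[2]-.182-.015)*1000)
r.servo_line(P+[0,0,.12],speed=.2); r.servo_line(P+[0,0,.16]-oy*.3,speed=.4);x=r.sense();print(x['clock'],x['contact_force'].round(1))
s=snap('scene');t=snap('top');pickle.dump(s,open('scene12.pkl','wb'));pickle.dump(t,open('top12.pkl','wb'))
for q,b,k,f in((s,(270,100,340,160),11,'l3s.png'),(t,(140,180,220,235),10,'l3t.png')):
  im=cv2.resize(q['frame'][b[1]:b[3],b[0]:b[2],::-1],None,fx=k,fy=k,interpolation=cv2.INTER_CUBIC);cv2.imwrite('pics/raw_'+f,im)
  pr=lambda P:np.int32((proj(q,P)-np.array(b[:2])+.5)*k)
  for th,col in((0,(0,255,255)),(.15,(255,255,0))):
    d=np.array([np.cos(th),np.sin(th)]);n=np.array([-d[1],d[0]]);p0=np.array([130,33]);
    e=[p0+4*n,p0+92*d+4*n]
    cv2.polylines(im,[pr([W(*e[0],x=-14),W(*e[1],x=-14),W(*e[1],x=14),W(*e[0],x=14)])],False,col,1)
  from scipy.optimize import brentq
  pin,bar,gr=mech(0,180.3)
  cv2.polylines(im,[pr([W(*gr,x=-30),W(*gr,x=30),W(*bar,x=30),W(*pin,x=30)])],False,(0,0,255),1)
  cv2.polylines(im,[pr([W(65,39,x=-8),W(65,39,x=8),W(78,39,x=8),W(78,39,x=-8)])],True,(255,0,0),1)
  cv2.imwrite('pics/'+f,im)
E
```

```text
194.2 41.846973413914455
44.6083 [0.5 0.6 0.1]
```

View pics/l3s.png

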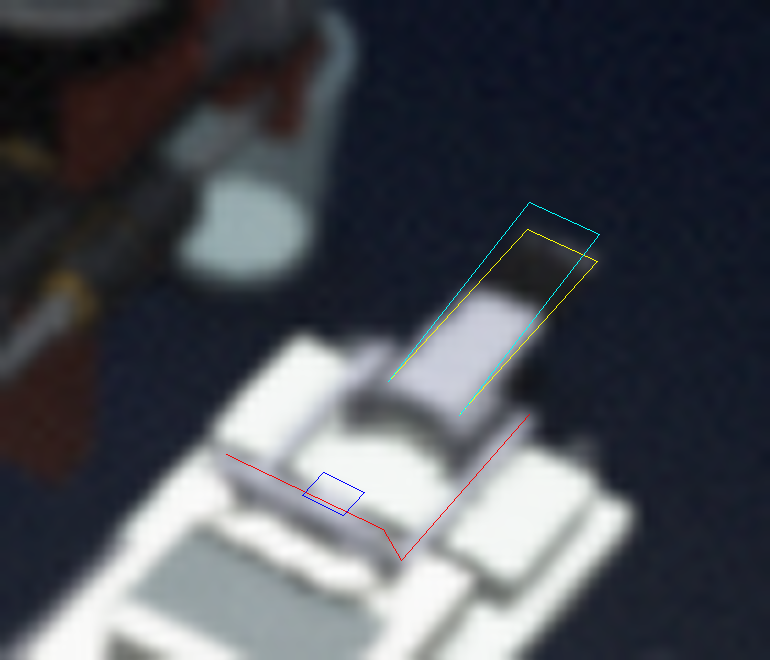

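View pics/raw_l3s.png

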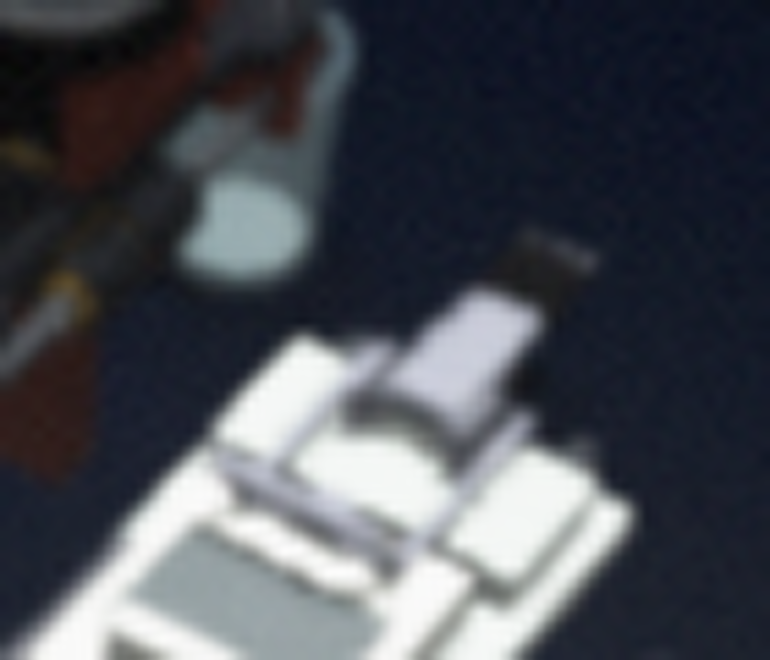

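View pics/l3t.png

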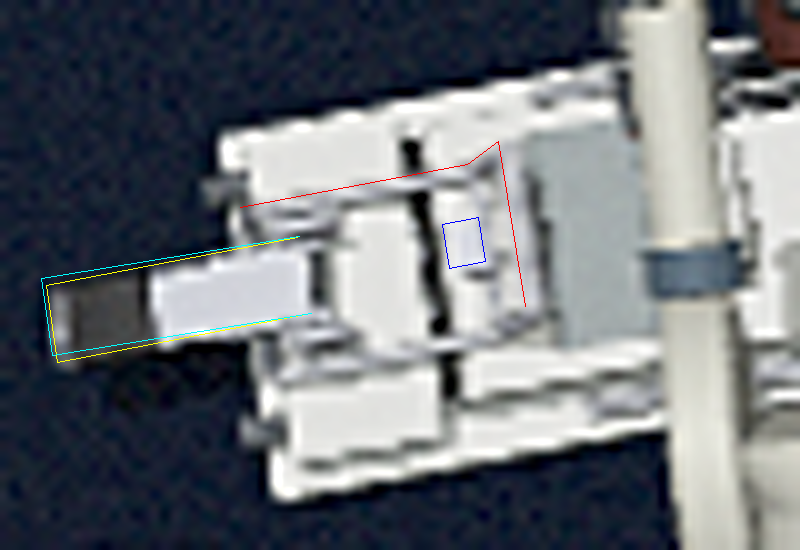

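The lever lies at the shut line (yellow). I verify that the cassette was really pulled into the gasket.

```bash
python3 - 2>/dev/null <<'E'
from lev import *
import pickle
S={i:pickle.load(open(f'scene{i}.pkl','rb')) for i in(4,8,12)}
b=(262,150,300,182);k=10
for i in S:
    im=cv2.resize(S[i]['frame'][b[1]:b[3],b[0]:b[2],::-1],None,fx=k,fy=k,interpolation=cv2.INTER_CUBIC);S[i]['c']=im
cv2.imwrite('pics/cmp.png',np.vstack([np.hstack([S[4]['c'],S[8]['c']]),np.hstack([S[12]['c'],S[12]['c']*0])]))
# window (grey) and rib-side front edge: mask of grey window
for i in S:
    f=S[i]['frame'].astype(int)
    m=((np.abs(f.mean(2)-160)<35)).astype(np.uint8);m2=np.zeros_like(m);m2[145:185,262:312]=m[145:185,262:312]
    n,l,st,ce=cv2.connectedComponentsWithStats(m2); j=1+np.argmax(st[1:,4]); p=onz(S[i],[ce[j]],.039)[0]; print(i,st[j],ce[j].round(1),'dock y',((p-O)@oy*1000).round(1),'x',((p-O)@ox*1000).round(1))
E
```

```text
4 [262 145  50  40 302] [287.4 171.4] dock y -52.4 x 27.5
8 [267 145  45  40 516] [289.8 164.5] dock y -20.4 x 16.7
12 [267 145  45  40 334] [288.8 170.5] dock y -45.9 x 29.2
```

View pics/cmp.png

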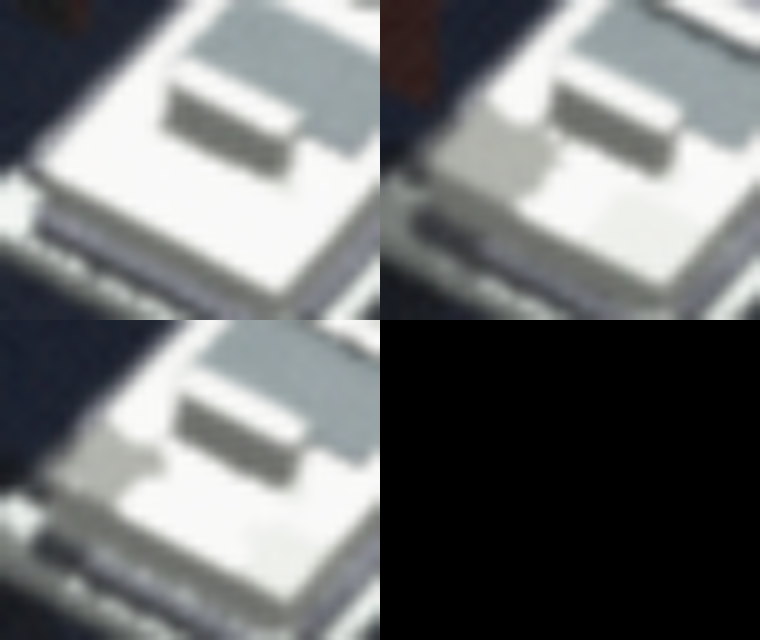

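```bash
python3 - 2>/dev/null <<'E'
from lev import *
import pickle
def crop(i,n,b,k,ch=None):
    q=pickle.load(open(f'{n}{i}.pkl','rb'));return q,q['frame'][b[1]:b[3],b[0]:b[2]].mean(2).astype(np.float32)
# template: rib front face + around, match with subpixel
q4,_=crop(4,'scene',(0,0,512,384),1); g4=q4['frame'].mean(2).astype(np.float32)
k=10
def up(g,b): return cv2.resize(g[b[1]:b[3],b[0]:b[2]],None,fx=k,fy=k,interpolation=cv2.INTER_CUBIC)
tb=(276,154,293,170); T=up(g4,tb); sb=(266,144,303,180)
for i in(4,8,12):
    q,_=crop(i,'scene',(0,0,512,384),1); g=q['frame'].mean(2).astype(np.float32)
    R=cv2.matchTemplate(up(g,sb),T,cv2.TM_CCOEFF_NORMED);_,mx,_,loc=cv2.minMaxLoc(R)
    d=np.array(loc)/k-np.array([10,10]); c0=np.array([284.5,162.]); A=onz(q,[c0,c0+d],.045); dd=A[1]-A[0]
    print(i,round(mx,3),d,'shift y %.1f x %.1f mm'%(dd@oy*1000,dd@ox*1000))
s=pickle.load(open('scene12.pkl','rb'))
b=(280,128,328,168);k=16
cv2.imwrite('pics/z12.png',cv2.resize(s['frame'][b[1]:b[3],b[0]:b[2],::-1],None,fx=k,fy=k,interpolation=cv2.INTER_CUBIC))
t=pickle.load(open('top12.pkl','rb'));b=(160,190,205,225)
cv2.imwrite('pics/z12t.png',cv2.resize(t['frame'][b[1]:b[3],b[0]:b[2],::-1],None,fx=k,fy=k,interpolation=cv2.INTER_CUBIC))
E
```

```text
4 1.0 [0. 0.] shift y 0.0 x 0.0 mm
8 0.935 [ 0.5 -0.4] shift y 2.6 x 0.4 mm
12 0.984 [ 1.  -1.1] shift y 6.4 x 0.0 mm
```

View pics/z12.png

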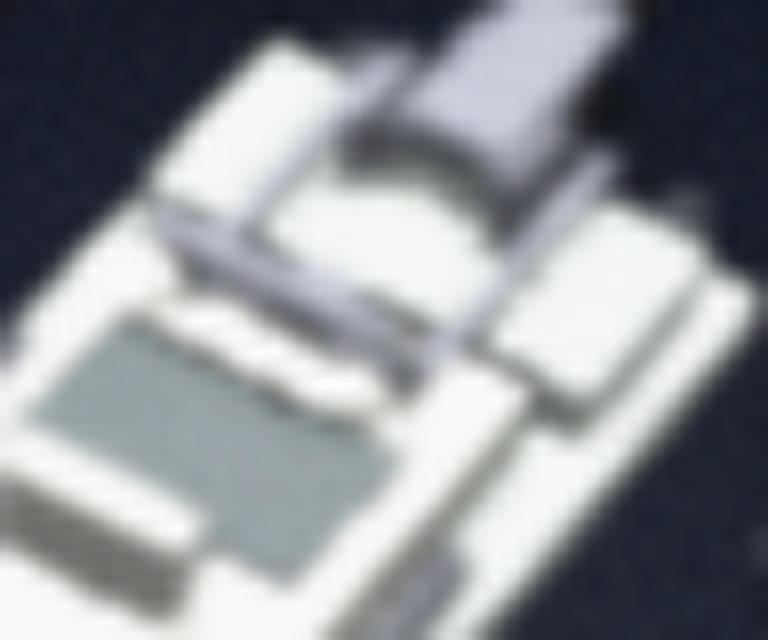

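View pics/z12t.png

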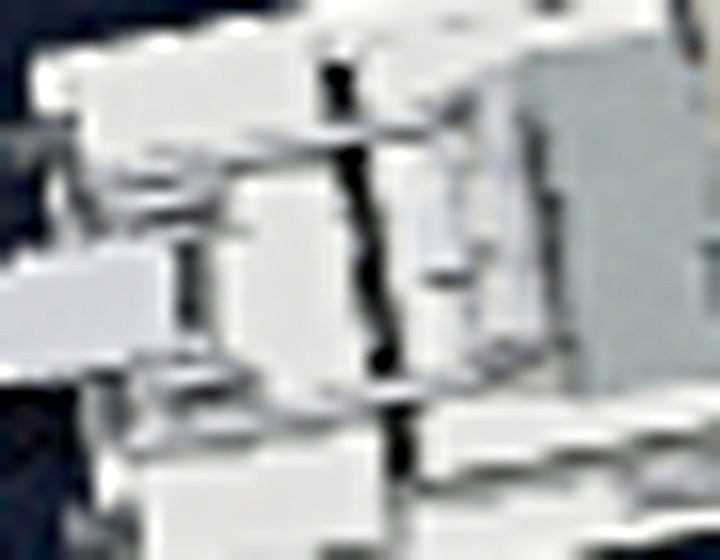

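The cassette moved +6.4 mm towards the gasket since placing (+3.8 mm since hooking) and stays there unaided. The fingers stopped ~4 mm above my expected lever top, so I press once more nearer the end and compare heights to be sure it is fully down.

```bash
python3 - 2>/dev/null <<'E'
from lev import *
def press(rho_c,zmax=46):
    y=130+rho_c; p,o=tool(y,70,0,.182); r.servo_line(p,o,speed=.3)
    p,o=tool(y,zmax,0,.182); r.servo_line(p,o,speed=.15); z=zmax
    while z>33:
        z-=1.5; p,o=tool(y,z,0,.182); r.servo_line(p,speed=.05); x=r.sense(); f=x['contact_force'][2]
        if f>12: break
    print(rho_c,'z cmd',z,'tip z',((x['tcp_pos'][2]-.197)*1000).round(2),x['contact_force'].round(1),round(x['clock'],2))
    p,o=tool(y,70,0,.182); r.servo_line(p,speed=.2)
a,o=tool(200,90,0,.182); r.reach(a,o)
press(81.5); press(60)
P=r.sense()['tcp_pos'];r.servo_line(P+[0,0,.1],speed=.25);r.servo_line(P+[0,0,.12]-oy*.3,speed=.4)
r.wait(.5);x=r.sense();print(x['clock'],x['contact_force'].round(1))
import pickle
s=snap('scene');pickle.dump(s,open('scene13.pkl','wb'));save(s,'fin_s.png',scale=1.5);save(snap('top'),'fin_t.png',scale=1.5)
save(s,'fin_z.png',(270,100,340,160),11)
E
```

```text
81.5 z cmd 38.5 tip z 41.93 [-6.6 -5.9 16.9] 47.75
60 z cmd 38.5 tip z 42.02 [-7.1 -5.1 17.3] 49.87
52.1333 [0.5 0.3 0.8]
```

View pics/fin_z.png

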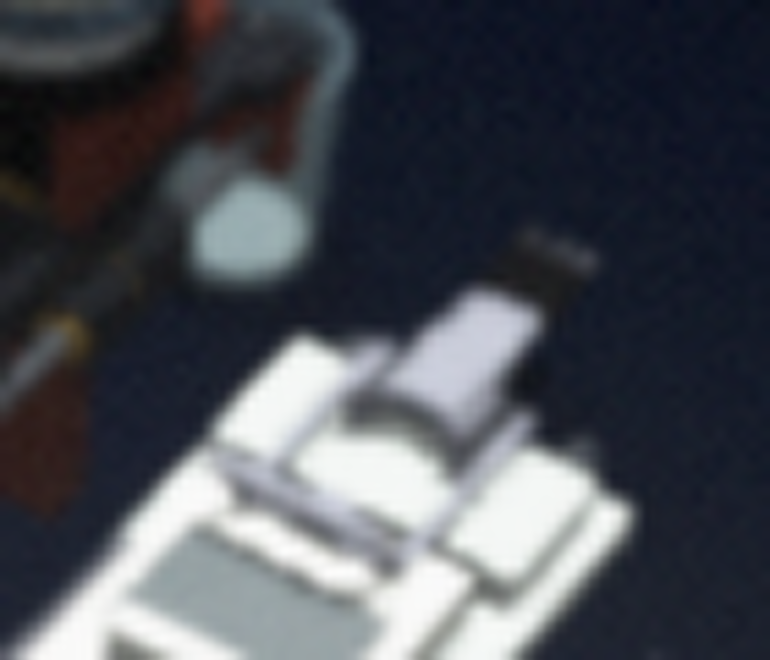

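View pics/fin_s.png

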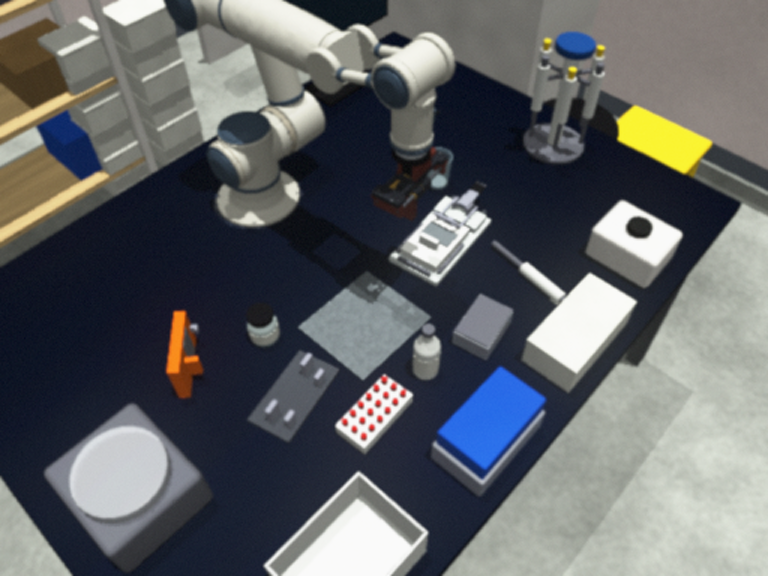

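View pics/fin_t.png

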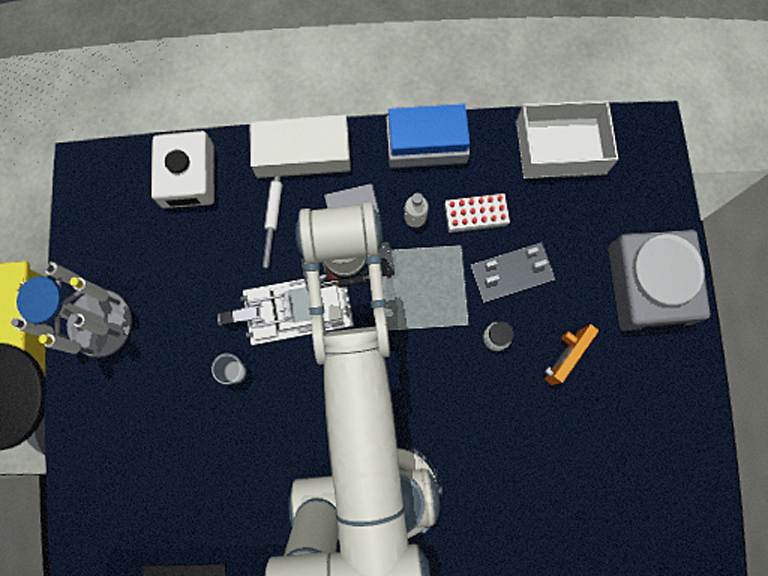

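The lever reads the same height at two points (41.93 and 42.02 mm), so it is level on its stop. It has not moved in the last picture (end grip at crop (540,265)). The bystanders stand where they were and the gripper is clear, so I am handing in.

```bash
python3 - 2>/dev/null <<'E'
from h import *
print(r.sense()['clock']); print(r.hand_in())
E
```

```text
52.2333
the job is handed in; nothing more can be done
None
```

The job is done and handed in at 52.2 s. I lifted the white cassette out of the rack by its rib, laid it flat on the mat rib-up and let go. I then took it by the rib again, set it in the dock, hooked the bail behind the keeper, and pressed the lever down to its stop.

**Last checks:**
- **Lever:** it is level, with contact at 41.93 and 42.02 mm above the bed at two points along it. It stayed shut with the robot clear.
- **Cassette:** it sits about 6.4 mm further towards the gasket than where I set it down, and holds there unaided.
- **Bystanders:** the bottle, boxes, beaker, pipette and the rest appear unmoved in the final pictures, and nothing touches the robot.

**What did not fully agree:**
- **Lever height:** the lever's top read about 4 mm higher than my model.
- **Dock position:** my estimate along its length may be about 3 mm off, so I could not confirm the full 6 mm gasket compression directly.
- **Cross bar:** it was hidden from the cameras once hooked. I inferred that it is under the lip from the finger bar's position and the cassette being pulled along.
- **Top camera:** it read a few millimetres off from the scene camera.

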